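Load the resistor bank

TASK

Load the resistor bank for the lesson: first throw its main switch to off (lever away from the robot), then draw the contact rail fully back, pick all the long resistors out of the crate and lay each one fully home in a cradle of its own, any cradle, then push the contact rail fully home over them and last switch the bank on again. Leave the short resistor and the iron core in the crate, and do not disturb the ammeter, the lamp or the rheostat.

Things in the scene. Friction and masses are not known exactly. Their poses are not given: they have to be found in the camera images.
- crate: shallow open wooden crate, 284 (x) x 277 (y) x 56 mm high, walls and floor 6 mm thick, fixed; origin at the centre of its underside. At the start it holds the resistors and other parts, lying loosely, roughly along its y axis. It may stand to the left or to the right of the robot, the bank on the other side.
- bank: the resistor bank, fixed: wooden base 360 (x) x 270 (y, from -140 to +130) x 15 mm thick; four cradles in a row along its x, 72 mm apart; contact rail on its -y side, main switch on its +y side. Origin on the table under the row's middle. Cradles are gaps of 58 mm between grey teeth 14 mm thick, 31 mm tall with roof-shaped tops, in two rows at y = +-50 mm; leaning strips stop a resistor endways (3 mm play).
- rail (a joint): position of the brass contact rail in m: 0 = fully home (its lip lies 3 mm above the end plates of seated resistors and bars the cradles from above), 0.05 = drawn fully back (towards the bank's -y), leaving the cradles open. Slides with about 3 N of friction and stays where it is left.
- rail_grip (a point): middle of the black upright grip on the contact rail, 45 (along x of the bank) x 18 (along y) x 34 mm high; this point is 15 mm below its top, 19 mm above the upper face of the rail's lip, which runs 20 mm to the inner and 12 mm to the outer side of the grip's middle. Moves with the rail along the bank's y axis.
- switch (a joint): angle of the main switch's lever in rad: 0 = ON (leaning towards the bank's -x, the robot's side), 1.0 = OFF (leaning to the bank's +x, away from the robot); upright at 0.5; under 2 N to move; stays where it is left.
- switch_tip (a point): centre of the 26 mm black ball at the tip of the switch lever, 80 mm from its pivot (37 mm above the table, in a housing 70 x 50 mm that rises 35 mm above the base); the lever is 10 mm thick and swings in the bank's x-z plane; the lever can be pushed over near its tip.
- cradle0 (a point): cradle 0 of the bank: the point where the centre of a fully seated resistor lies (42 mm above the table; plates rest on the base, 27 mm below); y axis = the seated resistor's length, same axes as the bank.
- cradle1 (a point): cradle 1 of the bank: the point where the centre of a fully seated resistor lies (42 mm above the table; plates rest on the base, 27 mm below); y axis = the seated resistor's length, same axes as the bank.
- cradle2 (a point): cradle 2 of the bank: the point where the centre of a fully seated resistor lies (42 mm above the table; plates rest on the base, 27 mm below); y axis = the seated resistor's length, same axes as the bank.
- cradle3 (a point): cradle 3 of the bank: the point where the centre of a fully seated resistor lies (42 mm above the table; plates rest on the base, 27 mm below); y axis = the seated resistor's length, same axes as the bank.
- res0_c (a point): one of the LONG resistors, three or four in number (an absent one reads None): round dark rod 22 mm in diameter between two black end plates 54 x 54 x 10 mm; 110 mm long over all, about 0.16 kg, lying on its plates' flats along its own y axis (a half turn is the same). This point is its centre, 27 mm above what it lies on; 90 mm of bare rod between the plates to grip.
- res1_c (a point): one of the LONG resistors, three or four in number (an absent one reads None): round dark rod 22 mm in diameter between two black end plates 54 x 54 x 10 mm; 110 mm long over all, about 0.16 kg, lying on its plates' flats along its own y axis (a half turn is the same). This point is its centre, 27 mm above what it lies on; 90 mm of bare rod between the plates to grip.
- res2_c (a point): one of the LONG resistors, three or four in number (an absent one reads None): round dark rod 22 mm in diameter between two black end plates 54 x 54 x 10 mm; 110 mm long over all, about 0.16 kg, lying on its plates' flats along its own y axis (a half turn is the same). This point is its centre, 27 mm above what it lies on; 90 mm of bare rod between the plates to grip.
- res3_c (a point): one of the LONG resistors, three or four in number (an absent one reads None): round dark rod 22 mm in diameter between two black end plates 54 x 54 x 10 mm; 110 mm long over all, about 0.16 kg, lying on its plates' flats along its own y axis (a half turn is the same). This point is its centre, 27 mm above what it lies on; 90 mm of bare rod between the plates to grip.
- short_c (a point): centre of the SHORT resistor, built alike (rod 22 mm, plates 54 mm square) but only 72 mm long; stays in the crate.
- core_c (a point): centre of a solid laminated iron core bar, 34 x 100 (y) x 34 mm; stays in the crate.
- ammeter: bystander: black bench ammeter with sloping face, 96 x 130 x 115 mm, beyond the work; origin at the centre of its underside.
- lamp: bystander: small lamp on a 60 mm square wooden base, 62 mm high; origin at the centre of its underside.
- rheostat: bystander: sliding rheostat, 184 mm long along y, 70 wide, 93 high; origin at the centre of its underside.
There are look-alikes about, which are no part of the job. What is shaped like the part that bears res2_c but red is not meant. What is shaped like the part that bears res3_c but red is not meant.

How it is judged:
By the outcome, as a careful person would: the job done as asked, in the order asked, and still so for the second after the job is handed in, with the robot touching nothing.
Of res0, res1, res2, res3 only 3 to 4 are there at a start; the rules pass over those that are not, and their reading is None.
At some moment in a run one of res0, res1, res2, res3 may be knocked a few centimetres aside while the robot is not near it.
Once in a run the grip may slacken for a moment while it holds something.
It also fails if it takes over 210 s, if anything falls off the work surface, if the arm or the gripper's body presses on something with over 40 N, if the wrist force passes 120 N, or if a joint passes its speed limit or range.

ROBOT

A 6-joint arm with a two-finger parallel gripper is mounted at the origin on the work surface. World frame = base frame: x ahead of the robot, y to its left, z up, the work surface at z = 0. Lengths are in mm, angles in rad, forces in N, time in s.
With the tool pointing down it reaches from about 400 to 925 mm from the base axis. Payload 12.5 kg.
Tool frame: the origin (TCP) lies midway between the tips of the shut fingers; the grasp point (between the pads) lies 19 mm behind it; z points along the fingers, y is the direction in which the jaws open and shut (so a half turn about z gives the same grasp; the last joint's range is limited). The gripper opens to 95 mm and grips with 3 to 60 N. Pads are 20 mm wide; open, the fingers measure 119 mm over their backs; the gripper's body (75 mm by 180 mm) begins 59 mm behind the grasp point.
Start: joints at [1.155, 0.491, 1.559, -0, 1.092, -0.106], TCP at [190.526, 595.27, 214.661] pointing down, gripper open.
Joint ranges: [-3.1, 3.1], [-0.84, 2.19], [0.05, 2.79], [-1.13, 4.28], [0.06, 2.93], [-2.69, 2.69]. Speed limits (rad/s): [2.22, 2.22, 2.79, 3.14, 3.14, 3.14].

INTERFACE

Orientations are given as [roll, pitch, yaw] about the fixed x, y, z axes, in that order (R = Rz(yaw) Ry(pitch) Rx(roll)).
In Python, from cell import * gives the robot as it stands. The module is installed in compiled form; this text tells all that it offers.
- The arm moves only by the tool carry_out, never from a script. Its argument "moves" is a list of rows, each an object of numbers: "dx", "dy", "dz": the shift along the tool's x, y, z in m; "twist": the turn about the tool's z in degrees. A call has 1 to 5 rows; each row is the pose to reach, as a shift and turn from the pose commanded when the call began, along the tool's axes at that moment; what a row does not reach only later rows make up. A row lasts 1/10 s, in which the tool goes at most 50 mm and 8.59 degrees, less where a joint would pass 70% of its speed; a pose out of reach is approached as far as the arm can. A call with a gripper value outside its range is refused whole. "grip" is the finger opening in m, from 0 to 0.0951, set as the call begins (left out, the last holds). The fingers move at their own pace and stop on an object; the grip force is fixed at half the most. Time passes only in rows, so rows that repeat a pose let the fingers close. It gives the time, the measured TCP pose, the force and the opening at its end, in the units of the state.
- state(): the state, without advancing time (a new reading comes with each control period).
- read_camera(name): name is "side" or "top" or "wrist"; returns (picture, depth): 480x640x3 uint8, red, green, blue; 480x640 float32, mm along the optical axis (not along the pixel's ray), 0 where there is no reading.
- camera_info(name): a dict with "mtx" (3x3 intrinsics, pixels), "dist_coeffs" ([k1, k2, p1, p2, k3] as OpenCV has them; the pictures are not rectified), "R" (3x3) and "t" (3): a world point X has camera coordinates R X + t. Camera axes: x right, y down, z forward; pixel columns grow to the right and rows downward; lengths in mm; the calibration is good to about 2 mm. A picture is of the moment at which its call begins: read the wrist's pose just before it. camera_info takes no time and is no camera call; for the wrist camera it gives the pose at the moment of the call.
- job_done(): hands the job in, once; it reports no verdict.
The state is a dict: "t": time; "joints": joint angles; "qvel": joint speeds; "tau": joint torques, N m; "eef_pos": TCP position; "tcp_rot": TCP orientation; "ft_force": force on the tool from outside, world axes, zero at the start; "moment": the same for the moment, N m; "opening": opening from 0.0 (shut) to 1.0 (fully open).
Only numpy, scipy, OpenCV 4.12 (cv2) and the standard library are available. Lean on these libraries where they do the work, as an engineer would, in place of code of your own. Each camera call takes 0.05 s, during which the arm holds its last target. There are 200 camera calls.

## Working session

There is one attempt and no reset: what is moved stays moved. The work goes in short steps, Python scripts to look and compute and a tool call to move; the robot and the scene stay as the last step left them, time stands still between calls to the robot, and variables do not carry over. Pictures are saved under pics/ and viewed, about 12 in all and at most 16, crops included, and the job is handed in when it is done.

Besides the shell and the picture viewer there is one more tool, called after "Request:" by a JSON object that holds its "name" and its "arguments", one argument or row to a line. carry_out: Moves the arm, as the interface text tells. Its arguments: {"type":"object","properties":{"moves":{"type":"array","items":{"type":"object","properties":{"dx":{"type":"number"},"dy":{"type":"number"},"dz":{"type":"number"},"twist":{"type":"number"}}}},"grip":{"type":"number"}},"required":["moves"]}

```bash
mkdir -p pics
cat > h.py <<'E'
from cell import *
import numpy as np, cv2, pickle
def snap(name,tag):
    ci=camera_info(name); im,d=read_camera(name)
    pickle.dump((im,d,ci),open(f'pics/{tag}.pkl','wb'))
    cv2.imwrite(f'pics/{tag}.png',im[:,:,::-1]); return im,d,ci
def load(tag): return pickle.load(open(f'pics/{tag}.pkl','rb'))
def world(d,ci):
    "per-pixel world points from depth"
    h,w=d.shape; K=np.array(ci['mtx'],float); D=np.array(ci['dist_coeffs'],float)
    u,v=np.meshgrid(np.arange(w),np.arange(h))
    p=cv2.undistortPoints(np.stack([u,v],-1).reshape(-1,1,2).astype(float),K,D).reshape(h,w,2)
    c=np.dstack([p*d[...,None],d]); R=np.array(ci['R']); t=np.array(ci['t']).ravel()
    W=(c-t)@R; W[d<=0]=np.nan; return W
def pix(X,ci):
    R=np.array(ci['R']);t=np.array(ci['t'],float).ravel()
    return cv2.projectPoints(np.array(X,float).reshape(-1,1,3),cv2.Rodrigues(R)[0],t,np.array(ci['mtx'],float),np.array(ci['dist_coeffs'],float))[0].reshape(-1,2)
E
python3 - <<'E'
from h import *
for n in('top','side'):
    im,d,ci=snap(n,n+'0'); W=world(d,ci); print(n,(-np.array(ci['R']).T@np.array(ci['t']).ravel()).round(),[W[v,u].round() for v,u in((240,320),(240,100),(240,540),(100,320),(400,320))])
s=state();print(s)
E
```

```text
top [ 321.  -52. 1054.] [array([531., -63.,  63.]), array([576., 450.,  -2.]), array([ 512., -579.,   -1.]), array([901., -86.,   2.]), array([187., -41.,  -0.])]
side [  62. -587.  823.] [array([532., -42.,  45.]), array([127., 353.,  -0.]), array([ 991., -375.,    1.]), array([1885., 1542., -754.]), array([ 289., -327.,   -2.])]
{'t': 0.1, 'joints': array([ 1.15539538e+00,  4.91496857e-01,  1.55938828e+00, -2.41676417e-05,
        1.09173868e+00, -1.05580043e-01]), 'qvel': array([ 0.00116514, -0.00087748, -0.00273005, -0.00034073, -0.00070993,
       -0.00160075]), 'tau': array([ 3.31585470e-03, -6.13622189e+01, -2.58607113e+01,  6.94614393e-02,
        4.69914707e-02, -4.12370878e-05]), 'eef_pos': array([190.43547952, 595.04381562, 214.12177928]), 'tcp_rot': array([-3.14056497e+00, -8.73517024e-05,  2.83178286e+00]), 'ft_force': array([-0.25747757,  0.08141955,  0.20955394]), 'moment': array([-0.03682546,  0.03953909, -0.04540496]), 'opening': 0.9993323114974991}
```

View pics/top0.png

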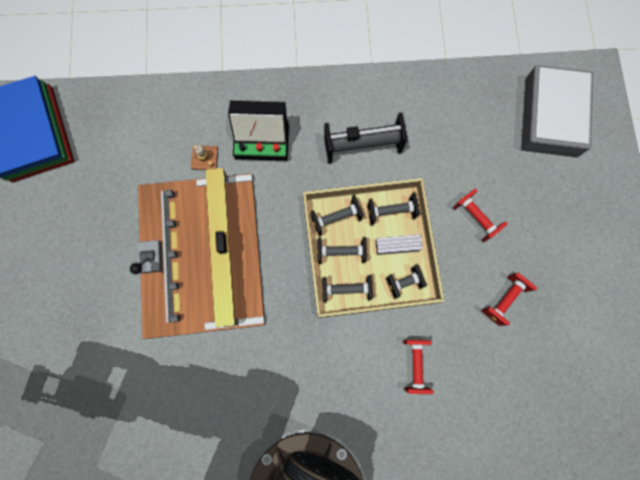

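View pics/side0.png

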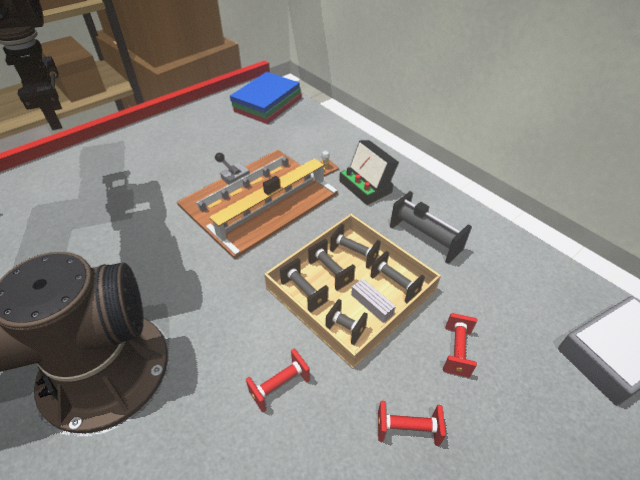

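Top view: bank on the left (grip at (221,242), switch ball at (135,267)), crate on the right with four long resistors at about (338,214), (393,208), (344,250) and (348,288). The short one is at (407,280), the core at (398,243); the red ones are look-alikes.

```bash
cat >> h.py <<'E'
def resistors(im,W,ylo,yhi,zc,xlo=350,xhi=800):
    "rods: dark cells at rod-top height"
    x,y,z=W[...,0],W[...,1],W[...,2]
E
python3 - <<'E'
from h import *
im,d,ci=load('top0'); W=world(d,ci); x,y,z=np.moveaxis(W,2,0)
hsv=cv2.cvtColor(im,cv2.COLOR_RGB2HSV)
def region(u0,v0,u1,v1):
    m=np.zeros(im.shape[:2],bool); m[v0:v1,u0:u1]=1; return m
def rect(m,z=None):
    P=W[m][:,:2].astype(np.float32); r=cv2.minAreaRect(P); return np.round(r[0],1),np.round(r[1],1),round(r[2],2),len(P)
m=region(130,160,275,345)&(z>9)&(z<22); 
k=cv2.morphologyEx(m.astype(np.uint8),cv2.MORPH_OPEN,np.ones((3,3)))>0
print('base',rect(k),np.nanmedian(z[k]))
# crate rim
m=region(295,170,450,325)&(z>46)&(z<66)&(hsv[...,1]>70)&(hsv[...,2]>110)
print('rim',rect(m))
yl=region(195,160,245,335)&(hsv[...,0]>20)&(hsv[...,0]<35)&(hsv[...,1]>120)&(hsv[...,2]>120)&(z>50)
print('lip',rect(yl),np.nanmedian(z[yl]))
g=region(212,228,232,256)&(hsv[...,2]<60)&(z>np.nanmedian(z[yl])+12)
print('grip',rect(g),np.nanmedian(z[g]))
b=region(122,255,150,280)&(hsv[...,2]<60)&(z>60)
print('ball',W[b].mean(0),np.nanmax(z[b]),b.sum(),rect(b))
c=region(308,185,435,312)&(hsv[...,2]<120)&(hsv[...,1]<90)&(z>25)&(z<75)
c=cv2.morphologyEx(c.astype(np.uint8),cv2.MORPH_OPEN,np.ones((2,2)))
n,l,s,ct=cv2.connectedComponentsWithStats(c)
for i in range(1,n):
    if s[i,4]>150: print(ct[i].round(),s[i,4],rect(l==i),np.nanmedian(z[l==i]))
# cells at bank: teeth
for (u,v) in ((160,257),(165,267),(221,200),(168,285)): print(u,v,W[v,u].round(1))
im,d,ci=load('side0'); W=world(d,ci); x,y,z=np.moveaxis(W,2,0);hsv=cv2.cvtColor(im,cv2.COLOR_RGB2HSV)
b=region(210,148,230,168)&(hsv[...,2]<60)&(z>60); print('ball side',W[b].mean(0),b.sum())
g=region(258,172,284,198)&(hsv[...,2]<60)&(z>60); print('grip side',W[g].mean(0),np.nanmax(z[g]),rect(g))
b=region(150,140,350,260)&(z>9)&(z<22);k=cv2.morphologyEx(b.astype(np.uint8),cv2.MORPH_OPEN,np.ones((3,3)))>0;print('base side',rect(k))
E
```

```text
base (array([529.1, 217.9]), array([361.7, 272. ]), 2.7, 13461) 15.097501459733415
rim (array([ 512.3, -176.5]), array([281.2, 274.6]), 3.42, 1119)
lip (array([544. , 157.5]), array([325.4,  40.5]), 2.59, 254) 77.96767097905692
grip (array([530.8, 146.9]), array([40.3, 14.7]), 2.55, 175) 111.47642309690715
ball [484.75142894 319.52162138 114.37778998] 123.00771460093311 100 (array([485.4, 318.8]), array([18.1, 23.8]), 63.45, 100)
[394. 210.] 251 (array([ 598.5, -237.7]), array([13.7, 70.9]), 7.12, 251) 41.936884305354496
[338. 217.] 248 (array([570.7, -77. ]), array([3.9, 0. ]), -156.15, 248) 41.758425178493155
[343. 251.] 263 (array([ 508.1, -112.4]), array([70.6, 16.7]), 85.46, 263) 42.466053279520736
[348. 289.] 294 (array([ 420.8, -117.3]), array([69.2, 19.9]), 89.12, 294) 43.07442772054132
160 257 [520.1 298.5  34.1]
165 267 [496.  285.8  38.1]
221 200 [630.9 150.2  79.9]
168 285 [456.6 282.2  28. ]
ball side [474.18297271 316.15903905 106.74395807] 1<stdin>:29: RuntimeWarning: Mean of empty slice.
  ret = um.true_divide(
Traceback (most recent call last):
ValueError: zero-size array to reduction operation fmax which has no identity
```

```bash
sed -i '/^def resistors/,$d' h.py
cat >> h.py <<'E'
B0=np.array([528.8,222.9]); BY=np.radians(2.6); BX_=np.array([np.cos(BY),np.sin(BY)]); BY_=np.array([-np.sin(BY),np.cos(BY)])
def bank(x,y): return B0+x*BX_+y*BY_
def inbank(p): p=np.array(p)[:2]-B0; return p@BX_,p@BY_
def go(x,y,z,yaw,s=None):
    "mm/deg target -> tool-frame shift from the measured pose"
    s=s or state(); e=s['eef_pos']; a=s['tcp_rot'][2]; D=np.array([x,y,z])-e
    dx=D[0]*np.cos(a)+D[1]*np.sin(a); dy=D[0]*np.sin(a)-D[1]*np.cos(a)
    tw=-((yaw-np.degrees(a)+90)%180-90)
    print('at',e.round(1),round(np.degrees(a),2),'-> dx %.4f dy %.4f dz %.4f twist %.2f'%(dx/1e3,dy/1e3,-D[2]/1e3,tw))
E
```

```text
(no output)
```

Request:
{"name": "carry_out", "arguments": {
  "moves": [
    {"dx":-0.19,"dy":-0.114,"twist":-20.3},
    {"dx":-0.19,"dy":-0.114,"twist":-20.3},
    {"dx":-0.19,"dy":-0.114,"twist":-20.3},
    {"dx":-0.19,"dy":-0.114,"twist":-20.3},
    {"dx":-0.19,"dy":-0.114,"twist":-20.3}
  ],
  "grip": 0
}}

```text
schema error: expected keys dx, dy, dz, twist
```

```bash
python3 -c "
from h import *
go(*bank(-95,98),214,182.6)"
```

```text
at [190.4 595.  214.1] 162.25 -> dx -0.3126 dy -0.1924 dz 0.0001 twist -20.35
```

Request:
{"name": "carry_out", "arguments": {
  "moves": [
    {"dx":-0.19,"dy":-0.114,"dz":0,"twist":-20.3},
    {"dx":-0.19,"dy":-0.114,"dz":0,"twist":-20.3},
    {"dx":-0.313,"dy":-0.192,"dz":0,"twist":-20.3},
    {"dx":-0.313,"dy":-0.192,"dz":0,"twist":-20.3},
    {"dx":-0.313,"dy":-0.192,"dz":0,"twist":-20.3}
  ],
  "grip": 0
}}

```text
t: 0.6
eef_pos: [352.5, 407.2, 214.5]
tcp_rot: [-3.141, -0.0, -3.097]
ft_force: [1.1, 0.4, 0.1]
opening: 0.638
```

```bash
python3 -c "
from h import *
go(*bank(-95,98),214,182.6)"
```

```text
at [352.5 407.2 214.5] -177.42 -> dx -0.0728 dy -0.0941 dz 0.0005 twist -0.02
```

Request:
{"name": "carry_out", "arguments": {
  "moves": [
    {"dx":-0.072,"dy":-0.094,"dz":0,"twist":0},
    {"dx":-0.072,"dy":-0.094,"dz":0,"twist":0},
    {"dx":-0.072,"dy":-0.094,"dz":0.05,"twist":0},
    {"dx":-0.072,"dy":-0.094,"dz":0.1,"twist":0},
    {"dx":-0.072,"dy":-0.094,"dz":0.122,"twist":0}
  ]
}}

```text
t: 1.1
eef_pos: [427.0, 316.5, 89.4]
tcp_rot: [-3.14, -0.003, -3.099]
ft_force: [0.4, 0.1, -0.3]
opening: 0.215
```

```bash
python3 -c "
from h import *
go(*bank(15,98),92,182.6)
im,d,ci=snap('side','side1')"
```

```text
at [427.  316.5  89.4] -177.56 -> dx -0.1124 dy 0.0002 dz -0.0026 twist -0.16
```

Request:
{"name": "carry_out", "arguments": {
  "moves": [
    {"dx":0,"dy":0,"dz":0,"twist":0},
    {"dx":0,"dy":0,"dz":0,"twist":0},
    {"dx":-0.02,"dy":0,"dz":0,"twist":0},
    {"dx":-0.04,"dy":0,"dz":0,"twist":0},
    {"dx":-0.06,"dy":0,"dz":0,"twist":0}
  ]
}}

```text
t: 1.65
eef_pos: [488.7, 321.5, 95.0]
tcp_rot: [3.14, 0.002, -3.096]
ft_force: [-0.9, -0.3, 1.3]
opening: 0.003
```

Request:
{"name": "carry_out", "arguments": {
  "moves": [
    {"dx":-0.012,"dy":0,"dz":0,"twist":0},
    {"dx":-0.024,"dy":0,"dz":0,"twist":0},
    {"dx":-0.036,"dy":0,"dz":0,"twist":0},
    {"dx":-0.046,"dy":0,"dz":0,"twist":0},
    {"dx":-0.049,"dy":0,"dz":0,"twist":0}
  ]
}}

```text
t: 2.15
eef_pos: [537.4, 323.0, 92.6]
tcp_rot: [3.142, -0.0, -3.097]
ft_force: [-5.3, -0.2, 1.3]
opening: 0.002
```

```bash
python3 -c "
from h import *
im,d,ci=snap('side','side2');cv2.imwrite('pics/side2c.png',cv2.resize(im[100:280,100:400,::-1],None,fx=2.5,fy=2.5))
print(inbank(state()['eef_pos']),state()['ft_force'])"
```

```text
(np.float64(12.776297843506931), np.float64(99.57677108769587)) [-0.39791597  0.06284269  1.18788701]
```

View pics/side2c.png

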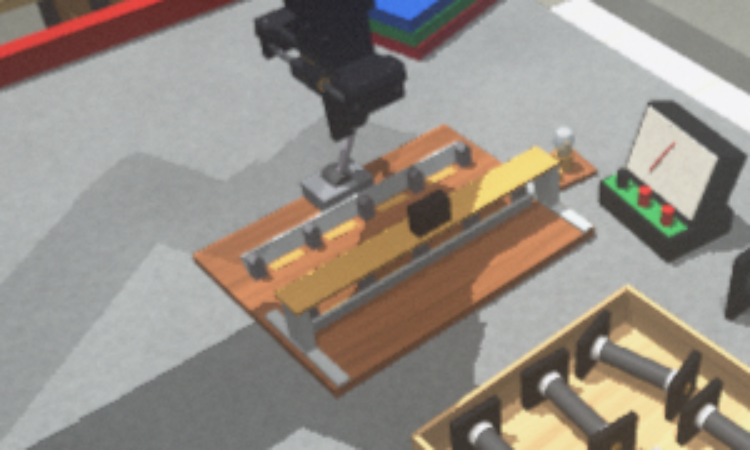

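Pushing works: the lever is now past the middle at (345,160). I'll keep going until it stops.

Request:
{"name": "carry_out", "arguments": {
  "moves": [
    {"dx":-0.003,"dy":0,"dz":0,"twist":0},
    {"dx":-0.005,"dy":0,"dz":0,"twist":0},
    {"dx":-0.006,"dy":0,"dz":0,"twist":0}
  ]
}}

```text
t: 2.5
eef_pos: [538.1, 322.9, 92.3]
tcp_rot: [-3.14, -0.01, -3.097]
ft_force: [-25.0, -0.7, 13.1]
opening: 0.003
```

Request:
{"name": "carry_out", "arguments": {
  "moves": [
    {"dx":-0.002,"dy":0,"dz":0,"twist":0},
    {"dx":-0.003,"dy":0,"dz":0,"twist":0},
    {"dx":-0.003,"dy":0,"dz":0,"twist":0}
  ]
}}

```text
t: 2.8
eef_pos: [538.4, 322.9, 92.2]
tcp_rot: [-3.138, -0.015, -3.096]
ft_force: [-34.0, -0.8, 17.4]
opening: 0.007
```

```bash
python3 -c "
from h import *
print(inbank(state()['eef_pos']),state()['ft_force'])"
```

```text
(np.float64(14.123644214918867), np.float64(99.48300301431311)) [-33.96358588  -0.84303281  17.35003988]
```

Request:
{"name": "carry_out", "arguments": {
  "moves": [
    {"dx":0.03,"dy":0,"dz":0,"twist":0},
    {"dx":0.03,"dy":0,"dz":-0.05,"twist":0},
    {"dx":0.03,"dy":0,"dz":-0.1,"twist":0},
    {"dx":0.03,"dy":-0.05,"dz":-0.1,"twist":0},
    {"dx":0.03,"dy":-0.1,"dz":-0.1,"twist":0}
  ],
  "grip": 0.06
}}

```text
t: 3.3
eef_pos: [520.1, 222.1, 194.2]
tcp_rot: [3.141, 0.004, -3.094]
ft_force: [1.3, 0.0, -0.3]
opening: 0.37
```

```bash
python3 -c "
from h import *
go(530.8,146.9,190,182.6); go(530.8,146.9,84,182.6)"
```

```text
at [520.1 222.1 194.2] -177.27 -> dx -0.0071 dy -0.0756 dz 0.0042 twist 0.13
at [520.1 222.1 194.2] -177.27 -> dx -0.0071 dy -0.0756 dz 0.1102 twist 0.13
```

Request:
{"name": "carry_out", "arguments": {
  "moves": [
    {"dx":-0.007,"dy":-0.05,"dz":0.004,"twist":0},
    {"dx":-0.007,"dy":-0.076,"dz":0.004,"twist":0},
    {"dx":-0.007,"dy":-0.076,"dz":0.004,"twist":0},
    {"dx":-0.007,"dy":-0.076,"dz":0.004,"twist":0}
  ]
}}

```text
t: 3.7
eef_pos: [530.5, 146.4, 188.8]
tcp_rot: [3.141, 0.0, -3.098]
ft_force: [-1.0, 0.6, 0.3]
opening: 0.625
```

```bash
python3 -c "
from h import *
go(530.8,146.9,84,182.6)
w=snap('wrist','w1')[0];s=snap('side','side3')[0]
cv2.imwrite('pics/c3.png',np.hstack([w[:,:,::-1][::1,::1],cv2.resize(s[100:280,150:350,::-1],(533,480))])[:, :][::1])
c=cv2.imread('pics/c3.png');cv2.imwrite('pics/c3.png',cv2.resize(c,(800,int(480*800/c.shape[1]))))"
```

```text
at [530.5 146.4 188.8] -177.52 -> dx -0.0003 dy 0.0005 dz 0.1048 twist -0.12
```

View pics/c3.png

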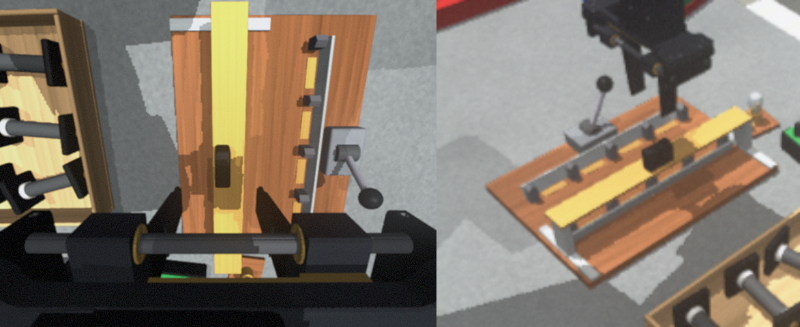

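```bash
python3 -c "
from h import *
im,d,ci=load('w1');W=world(d,ci);z=W[...,2]
m=(z>100)&(z<120);m[:, :250]=0;m[:,400:]=0;m[:190]=0;m[300:]=0
P=W[m];print(m.sum(),cv2.minAreaRect(P[:,:2].astype(np.float32)),np.median(P[:,2]))
m=(z>70)&(z<85);m[:,:280]=0;m[:,400:]=0;m[:290]=m[:290];m[300:]=0
P=W[m];b=np.array([inbank(p) for p in P]);print(m.sum(),np.percentile(b[:,1],[2,98]),np.percentile(b[:,0],[2,98]))
hsv=cv2.cvtColor(im,cv2.COLOR_RGB2HSV)
m=(z>33)&(z<50)&(hsv[...,1]<60);m[:,:430]=0;m[:,495:]=0;m[:40]=0;m[300:]=0
P=W[m];b=np.array([inbank(p) for p in P]);print(len(b),b[:,1].mean(),sorted(set((b[:,0]//6*6).astype(int))))
"
```

```text
1322 ((531.8711547851562, 151.08004760742188), (44.59967803955078, 17.784332275390625), 2.7271533012390137) 112.52239321900018
13414 [-83.17891356 -44.74536291] [-171.4159698    54.02398883]
3891 67.3701765566936 [np.int64(-156), np.int64(-150), np.int64(-144), np.int64(-138), np.int64(-132), np.int64(-126), np.int64(-120), np.int64(-114), np.int64(-108), np.int64(-102), np.int64(-96), np.int64(-90), np.int64(-84), np.int64(-78), np.int64(-72), np.int64(-66), np.int64(-60), np.int64(-54), np.int64(-48), np.int64(-42), np.int64(-36), np.int64(-30), np.int64(-24), np.int64(-18), np.int64(-12), np.int64(-6), np.int64(0), np.int64(6), np.int64(12), np.int64(18), np.int64(24), np.int64(30), np.int64(36), np.int64(42), np.int64(48), np.int64(54), np.int64(60), np.int64(66), np.int64(72), np.int64(78)]
```

Request:
{"name": "carry_out", "arguments": {
  "moves": [
    {"dx":0,"dy":0,"dz":0.05,"twist":0},
    {"dx":0,"dy":0,"dz":0.08,"twist":0},
    {"dx":0,"dy":0,"dz":0.08,"twist":0}
  ]
}}

```text
t: 4.1
eef_pos: [528.6, 147.5, 105.5]
tcp_rot: [-3.141, -0.006, -3.095]
ft_force: [0.2, 0.1, -0.1]
opening: 0.635
```

Request:
{"name": "carry_out", "arguments": {
  "moves": [
    {"dx":-0.002,"dy":0.003,"dz":0.015,"twist":0},
    {"dx":-0.002,"dy":0.003,"dz":0.021,"twist":0},
    {"dx":-0.002,"dy":0.003,"dz":0.021,"twist":0}
  ]
}}

```text
t: 4.4
eef_pos: [532.4, 150.2, 88.1]
tcp_rot: [3.142, 0.0, -3.096]
ft_force: [0.8, -0.1, -0.3]
opening: 0.631
```

Request:
{"name": "carry_out", "arguments": {
  "moves": [
    {"dx":0,"dy":0,"dz":0,"twist":0},
    {"dx":0,"dy":0,"dz":0,"twist":0},
    {"dx":0,"dy":0,"dz":0,"twist":0},
    {"dx":0,"dy":0,"dz":0,"twist":0},
    {"dx":0,"dy":0,"dz":0,"twist":0}
  ],
  "grip": 0.0
}}

```text
t: 4.9
eef_pos: [532.5, 149.6, 87.9]
tcp_rot: [3.141, 0.0, -3.097]
ft_force: [-0.3, 0.4, 0.6]
opening: 0.269
```

Request:
{"name": "carry_out", "arguments": {
  "moves": [
    {"dx":0,"dy":-0.01,"dz":0,"twist":0},
    {"dx":0,"dy":-0.02,"dz":0,"twist":0},
    {"dx":0,"dy":-0.03,"dz":0,"twist":0},
    {"dx":0,"dy":-0.04,"dz":0,"twist":0},
    {"dx":0,"dy":-0.04,"dz":0,"twist":0}
  ]
}}

```text
t: 5.4
eef_pos: [534.5, 108.0, 87.8]
tcp_rot: [-3.141, 0.0, -3.098]
ft_force: [0.7, -2.9, 2.8]
opening: 0.187
```

```bash
python3 -c "
from h import *
print(inbank(state()['eef_pos']),state()['ft_force'])"
```

```text
(np.float64(0.43641735180022956), np.float64(-115.08009324286988)) [ 0.70669169 -2.86732117  2.83890209]
```

Request:
{"name": "carry_out", "arguments": {
  "moves": [
    {"dx":0,"dy":-0.003,"dz":0,"twist":0},
    {"dx":0,"dy":-0.006,"dz":0,"twist":0},
    {"dx":0,"dy":-0.008,"dz":0,"twist":0},
    {"dx":0,"dy":-0.008,"dz":0,"twist":0}
  ]
}}

```text
t: 5.8
eef_pos: [534.5, 105.7, 87.8]
tcp_rot: [3.136, 0.001, -3.098]
ft_force: [1.1, 36.8, 1.3]
opening: 0.188
```

Request:
{"name": "carry_out", "arguments": {
  "moves": [
    {"dx":0,"dy":-0.003,"dz":0,"twist":0},
    {"dx":0,"dy":-0.003,"dz":0,"twist":0}
  ]
}}

```text
t: 6.0
eef_pos: [534.6, 105.0, 87.7]
tcp_rot: [3.133, 0.002, -3.099]
ft_force: [0.8, 60.4, -0.1]
opening: 0.199
```

```bash
python3 -c "
from h import *
print(inbank(state()['eef_pos']),state()['ft_force'])"
```

```text
(np.float64(0.40742129151229833), np.float64(-118.05473097848919)) [ 0.79627187 60.40461632 -0.14661442]
```

Request:
{"name": "carry_out", "arguments": {
  "moves": [
    {"dx":0,"dy":0.007,"dz":0,"twist":0},
    {"dx":0,"dy":0.007,"dz":0,"twist":0},
    {"dx":0,"dy":0.007,"dz":0,"twist":0},
    {"dx":0,"dy":0.007,"dz":0,"twist":0}
  ],
  "grip": 0.06
}}

```text
t: 6.4
eef_pos: [534.2, 105.2, 87.5]
tcp_rot: [-3.142, -0.0, -3.098]
ft_force: [-0.0, -0.7, 0.2]
opening: 0.48
```

Request:
{"name": "carry_out", "arguments": {
  "moves": [
    {"dx":0,"dy":0,"dz":-0.05,"twist":0},
    {"dx":0,"dy":0,"dz":-0.1,"twist":0},
    {"dx":0,"dy":0,"dz":-0.15,"twist":0},
    {"dx":0,"dy":-0.05,"dz":-0.18,"twist":0},
    {"dx":0,"dy":-0.1,"dz":-0.2,"twist":0}
  ],
  "grip": 0.06
}}

```text
t: 6.9
eef_pos: [538.3, 16.1, 285.3]
tcp_rot: [-3.141, 0.003, -3.095]
ft_force: [0.6, -0.2, -0.3]
opening: 0.631
```

```bash
python3 -c "
from h import *
im,d,ci=snap('top','top1');W=world(d,ci);z=W[...,2]
hsv=cv2.cvtColor(im,cv2.COLOR_RGB2HSV)
s=state();print(s['eef_pos'],s['ft_force'])
"
```

```text
[539.38627293  10.06114702 287.49697426] [ 0.07450286 -3.3423858   1.60133919]
```

View pics/top1.png

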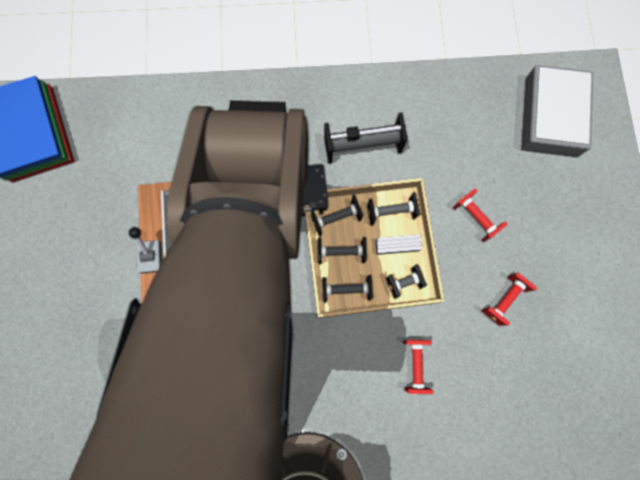

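Lever ball is at (133,232), i.e. away from the robot, so the switch is OFF. The arm hides the rail. Now a wrist view of the crate.

Request:
{"name": "carry_out", "arguments": {
  "moves": [
    {"dx":0.03,"dy":-0.04,"dz":-0.03,"twist":8.5},
    {"dx":0.03,"dy":-0.08,"dz":-0.06,"twist":17},
    {"dx":0.03,"dy":-0.12,"dz":-0.06,"twist":25.5},
    {"dx":0.03,"dy":-0.13,"dz":-0.06,"twist":34},
    {"dx":0.03,"dy":-0.13,"dz":-0.06,"twist":42.5}
  ],
  "grip": 0.07
}}

```text
t: 7.45
eef_pos: [513.7, -116.9, 342.8]
tcp_rot: [-3.141, 0.0, 2.434]
ft_force: [-0.3, 0.7, 0.1]
opening: 0.734
```

Request:
{"name": "carry_out", "arguments": {
  "moves": [
    {"dx":0,"dy":0,"dz":0,"twist":8.5},
    {"dx":0,"dy":0,"dz":0,"twist":17},
    {"dx":0,"dy":0,"dz":0,"twist":25.5},
    {"dx":0,"dy":0,"dz":0,"twist":34},
    {"dx":0,"dy":0,"dz":0,"twist":42.5}
  ]
}}

```text
t: 7.95
eef_pos: [513.8, -114.9, 342.7]
tcp_rot: [-3.141, -0.0, 1.695]
ft_force: [-0.1, 0.6, -0.0]
opening: 0.737
```

Request:
{"name": "carry_out", "arguments": {
  "moves": [
    {"dx":0,"dy":0,"dz":0,"twist":4},
    {"dx":0,"dy":0,"dz":0,"twist":4}
  ]
}}

```text
t: 8.15
eef_pos: [513.8, -114.8, 342.7]
tcp_rot: [-3.141, -0.0, 1.631]
ft_force: [-0.3, -0.6, -0.3]
opening: 0.733
```

```bash
python3 -c "
from h import *
s=state();print(s['eef_pos'],np.degrees(s['tcp_rot']),s['joints'])
im,d,ci=snap('wrist','w2');t=np.array(ci['t']).ravel();print(-np.array(ci['R']).T@t)
"
```

```text
[ 513.79349495 -114.84151893  342.68634845] [-1.79971532e+02 -9.15617697e-03  9.34427375e+01] [-3.45378913e-01  2.38010699e-01  1.60601173e+00 -5.10203061e-05
  1.29808983e+00 -4.05452302e-01]
[509.25427588 -30.16428063 513.50069223]
```

View pics/w2.png

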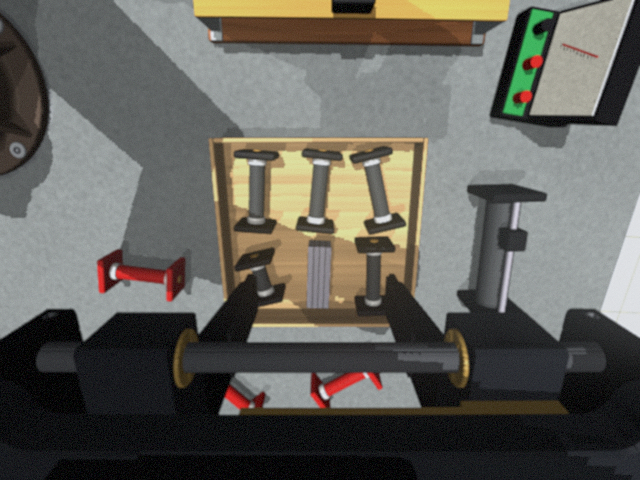

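```bash
cat >> h.py <<'E'
def parts(tag,box,zf):
    "dark components: centre, yaw(deg of long axis), length, from plate-top points at zf+54 (box = u0,v0,u1,v1)"
    im,d,ci=load(tag); W=world(d,ci); z=W[...,2]; hsv=cv2.cvtColor(im,cv2.COLOR_RGB2HSV)
    m=np.zeros(z.shape,np.uint8); u0,v0,u1,v1=box; m[v0:v1,u0:u1]=1
    m&=((z>zf+22)&(z<zf+62)).astype(np.uint8); m&=((hsv[...,1]<110)|(hsv[...,2]<70)).astype(np.uint8)
    n,l,s,c=cv2.connectedComponentsWithStats(m); out=[]
    for i in range(1,n):
        if s[i,4]<400: continue
        k=l==i; P=W[k]
        rod=P[(P[:,2]>zf+30)&(P[:,2]<zf+41)]
        r=cv2.minAreaRect(rod[:,:2].astype(np.float32)) if len(rod)>20 else None
        v=np.linalg.svd(rod[:,:2]-rod[:,:2].mean(0),full_matrices=False)[2][0]; v*=np.sign(v[1]); q=P[P[:,2]>zf+45]
        a=q[:,:2]@v; nrm=np.array([v[1],-v[0]])
        mid=(np.percentile(a,1)+np.percentile(a,99))/2; off=np.median(rod[:,:2]@nrm)
        ctr=v*mid+nrm*off
        print(c[i].round(),s[i,4],'ctr',ctr.round(1),'yaw %.1f'%np.degrees(np.arctan2(v[1],v[0])),'len %.0f'%(np.percentile(a,99)-np.percentile(a,1)),'rodtop %.1f top %.1f'%(np.percentile(rod[:,2],90),np.median(q[:,2])))
E
python3 -c "
from h import *
parts('w2',(228,148,420,315),6)
im,d,ci=load('w2');W=world(d,ci);z=W[...,2]
m=(z>48)&(z<62);m[:125]=0;m[330:]=0;m[:,:200]=0;m[:,440:]=0
for n,k in (('top rim',(slice(136,142),slice(230,410))),): print(n,np.nanmedian(W[k].reshape(-1,3),0))
print(W[200,320],W[70,330],W[5,350],W[20,320])
# grip pos
print(inbank(W[5,350]))
"
```

```text
[255. 192.] 1836 ctr [ 424.9 -112.8] yaw 88.6 len 109 rodtop 45.4 top 59.9
[318. 192.] 1792 ctr [ 510.2 -107.3] yaw 87.9 len 109 rodtop 45.4 top 60.1
[377. 191.] 1841 ctr [ 590.9 -101.6] yaw 107.6 len 109 rodtop 45.6 top 60.2
[414. 232.] 1049 ctr [ 650.4 -169.4] yaw 93.4 len 162 rodtop 45.9 top 56.0
[373. 275.] 1566 ctr [ 598.7 -229.9] yaw 92.9 len 107 rodtop 45.4 top 59.8Traceback (most recent call last):
  File "<string>", line 3, in <module>
    parts('w2',(228,148,420,315),6)
    ~~~~~^^^^^^^^^^^^^^^^^^^^^^^^^^
  File "h.py", line 40, in parts
    mid=(np.percentile(a,1)+np.percentile(a,99))/2; off=np.median(rod[:,:2]@nrm)
         ~~~~~~~~~~~~~^^^^^
    return _quantile_unchecked(
        a, q, axis, out, overwrite_input, method, keepdims, weights)
    return _ureduce(a,
                    func=_quantile_ureduce_func,
    ...<5 lines>...
                    overwrite_input=overwrite_input,
                    method=method)
    r = func(a, **kwargs)
    result = _quantile(arr,
                       quantiles=q,
    ...<2 lines>...
                       out=out,
                       weights=wgt)
    slices_having_nans = np.isnan(arr[-1, ...])
                                  ~~~^^^^^^^^^
IndexError: index -1 is out of bounds for axis 0 with size 0
```

```bash
python3 -c "
from h import *
go(424.9,-112.8,100,88.6); go(424.9,-112.8,17,88.6)"
```

```text
at [ 513.8 -114.8  342.8] 93.6 -> dx 0.0075 dy -0.0886 dz 0.2428 twist 5.00
at [ 513.8 -114.8  342.8] 93.6 -> dx 0.0075 dy -0.0886 dz 0.3258 twist 5.00
```

Request:
{"name": "carry_out", "arguments": {
  "moves": [
    {"dx":0.008,"dy":-0.045,"dz":0.02,"twist":5},
    {"dx":0.008,"dy":-0.089,"dz":0.04,"twist":5},
    {"dx":0.008,"dy":-0.089,"dz":0.09,"twist":5},
    {"dx":0.008,"dy":-0.089,"dz":0.14,"twist":5},
    {"dx":0.008,"dy":-0.089,"dz":0.19,"twist":5}
  ],
  "grip": 0.06
}}

```text
t: 8.7
eef_pos: [424.4, -112.1, 152.0]
tcp_rot: [3.139, 0.001, 1.547]
ft_force: [1.7, -0.8, -0.3]
opening: 0.632
```

Request:
{"name": "carry_out", "arguments": {
  "moves": [
    {"dx":0,"dy":0,"dz":0.04,"twist":0},
    {"dx":0,"dy":0,"dz":0.05,"twist":0},
    {"dx":0,"dy":0,"dz":0.05,"twist":0}
  ]
}}

```text
t: 9.0
eef_pos: [424.5, -111.9, 102.4]
tcp_rot: [-3.139, -0.001, 1.546]
ft_force: [-0.0, -1.0, 0.6]
opening: 0.632
```

```bash
python3 -c "
from h import *
im,d,ci=snap('wrist','w3')
go(424.9,-112.8,17,88.6)
W=world(d,ci);z=W[...,2]
"
```

```text
at [ 425.2 -112.1  103.6] 88.6 -> dx -0.0007 dy -0.0003 dz 0.0866 twist -0.00
```

View pics/w3.png

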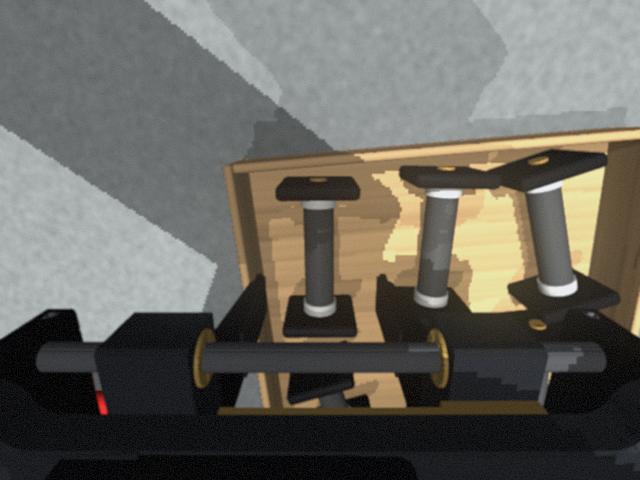

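Request:
{"name": "carry_out", "arguments": {
  "moves": [
    {"dx":0,"dy":0,"dz":0.04,"twist":0},
    {"dx":0,"dy":0,"dz":0.07,"twist":0},
    {"dx":0,"dy":0,"dz":0.086,"twist":0},
    {"dx":0,"dy":0,"dz":0.086,"twist":0},
    {"dx":0,"dy":0,"dz":0.086,"twist":0}
  ]
}}

```text
t: 9.55
eef_pos: [425.7, -112.3, 18.4]
tcp_rot: [3.14, 0.001, 1.546]
ft_force: [0.2, -0.1, 0.3]
opening: 0.63
```

Request:
{"name": "carry_out", "arguments": {
  "moves": [
    {"dx":0,"dy":0,"dz":0,"twist":0},
    {"dx":0,"dy":0,"dz":0,"twist":0},
    {"dx":0,"dy":0,"dz":0,"twist":0},
    {"dx":0,"dy":0,"dz":0,"twist":0},
    {"dx":0,"dy":0,"dz":0,"twist":0}
  ],
  "grip": 0.0
}}

```text
t: 10.05
eef_pos: [424.8, -111.9, 17.1]
tcp_rot: [3.141, -0.0, 1.545]
ft_force: [-1.2, -0.2, 0.3]
opening: 0.27
```

Request:
{"name": "carry_out", "arguments": {
  "moves": [
    {"dx":0,"dy":0,"dz":0,"twist":0},
    {"dx":0,"dy":0,"dz":-0.01,"twist":0},
    {"dx":0,"dy":0,"dz":-0.05,"twist":0},
    {"dx":0,"dy":0,"dz":-0.1,"twist":0},
    {"dx":0,"dy":0,"dz":-0.15,"twist":0}
  ]
}}

```text
t: 10.55
eef_pos: [424.1, -111.6, 169.0]
tcp_rot: [-3.14, -0.001, 1.545]
ft_force: [1.8, -0.9, -3.3]
opening: 0.223
```

```bash
python3 -c "
from h import *
go(*bank(-108,0),168,92.6);print(state()['opening'],state()['ft_force'])"
```

```text
at [ 424.1 -111.6  169. ] 88.55 -> dx 0.3294 dy -0.0115 dz 0.0010 twist -4.05
0.22266745702759402 [ 1.83037007 -0.89215719 -3.26827429]
```

Request:
{"name": "carry_out", "arguments": {
  "moves": [
    {"dx":0.05,"dy":-0.002,"dz":-0.03,"twist":-4},
    {"dx":0.1,"dy":-0.005,"dz":-0.06,"twist":-4},
    {"dx":0.15,"dy":-0.008,"dz":-0.06,"twist":-4},
    {"dx":0.2,"dy":-0.01,"dz":-0.06,"twist":-4},
    {"dx":0.2,"dy":-0.01,"dz":-0.06,"twist":-4}
  ]
}}

```text
t: 11.05
eef_pos: [418.9, 91.7, 228.0]
tcp_rot: [3.14, -0.001, 1.618]
ft_force: [0.3, 0.0, -2.2]
opening: 0.223
```

```bash
python3 -c "
from h import *
im,d,ci=snap('wrist','w4')
go(*bank(-108,0),168,92.6);print(state()['opening'],state()['ft_force'])"
```

```text
at [419.   91.8 227.8] 92.73 -> dx 0.1260 dy 0.0079 dz 0.0598 twist 0.13
0.22338542380100368 [-0.76787819 -0.67318495 -0.98130933]
```

View pics/w4.png

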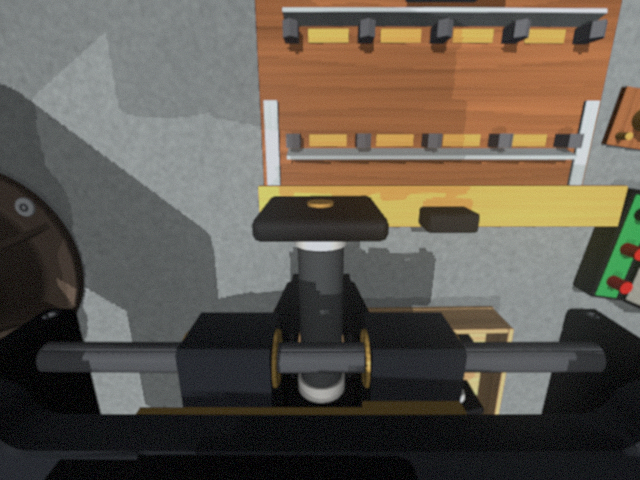

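```bash
python3 -c "
from h import *
im,d,ci=load('w4');W=world(d,ci);z=W[...,2]
hsv=cv2.cvtColor(im,cv2.COLOR_RGB2HSV)
for v0,v1,us in ((132,151,(294,364,433,505,575)),(18,44,(291,367,444,520,596))):
  for u in us:
    s=np.zeros(z.shape,bool);s[v0:v1,u-14:u+14]=1
    k=s&(z>26)&(hsv[...,2]<120); P=W[k]; b=np.array([inbank(p) for p in P])
    r=(b.min(0)+b.max(0))/2
    print(u,k.sum(),'bank x %.1f [%.1f %.1f] y [%.1f %.1f] z'%(np.median(b[:,0]),*np.percentile(b[:,0],[5,95]),*np.percentile(b[:,1],[5,95])),np.nanmax(P[:,2]).round(1))
m=(z>185)&(z<290);m[:195]=0;m[242:]=0;m[:,:250]=0;m[:,395:]=0
P=W[m];b=np.array([inbank(p) for p in P]);e=inbank(state()['eef_pos'])
print('plate rel tcp x',np.percentile(b[:,0],[1,50,99])-e[0],'y',np.percentile(b[:,1],[1,50,99])-e[1],'z',np.percentile(P[:,2],[1,50,99])-227.8)
print('rail grip',inbank(W[212,450]),W[212,450],'lip edges',[np.round(inbank(W[v,350])[1],1) for v in (188,190)])
"
```

```text
294 184 bank x -142.5 [-148.6 -136.9] y [-54.8 -42.3] z 47.8
364 208 bank x -72.9 [-78.7 -65.5] y [-54.7 -42.3] z 48.5
433 245 bank x -2.8 [-6.8 5.9] y [-54.6 -42.1] z 47.8
505 235 bank x 67.5 [65.4 75.3] y [-54.3 -42.8] z 47.2
575 243 bank x 138.5 [136.9 144.3] y [-53.5 -42.4] z 47.5
291 373 bank x -143.0 [-149.9 -137.0] y [43.8 63.0] z 48.7
367 407 bank x -72.9 [-78.9 -65.0] y [43.9 63.3] z 48.5
444 431 bank x -2.2 [-6.7 6.3] y [44.3 63.7] z 48.1
520 458 bank x 68.5 [64.7 78.3] y [44.9 63.7] z 48.2
596 475 bank x 139.4 [136.7 148.0] y [44.7 64.2] z 48.4
plate rel tcp x [-25.64245883  -0.02757152  25.44445435] y [43.69477829 52.33715095 54.77434792] z [-4.71453729 42.24556942 45.00648395]
rail grip (np.float64(-1.5050206658046474), np.float64(-107.50023587525199)) [532.17306057 115.44215588 105.90349339] lip edges [np.float64(-90.6), np.float64(-92.7)]
```

Request:
{"name": "carry_out", "arguments": {
  "moves": [
    {"dx":0.05,"dy":0.004,"dz":0,"twist":0},
    {"dx":0.1,"dy":0.008,"dz":0.02,"twist":0},
    {"dx":0.127,"dy":0.008,"dz":0.06,"twist":0},
    {"dx":0.127,"dy":0.008,"dz":0.1,"twist":0},
    {"dx":0.127,"dy":0.008,"dz":0.12,"twist":0}
  ]
}}

```text
t: 11.6
eef_pos: [420.7, 215.6, 104.5]
tcp_rot: [-3.138, 0.001, 1.617]
ft_force: [-0.3, 0.6, -2.3]
opening: 0.227
```

```bash
python3 -c "
from h import *
go(*bank(-108,1),25,92.6);print(state()['opening'],state()['ft_force'])"
```

```text
at [420.7 215.6 104.5] 92.65 -> dx 0.0034 dy 0.0003 dz 0.0795 twist 0.05
0.22653219886412831 [-0.34566418  0.64977278 -2.25295003]
```

Request:
{"name": "carry_out", "arguments": {
  "moves": [
    {"dx":0,"dy":0,"dz":0.02,"twist":0},
    {"dx":0,"dy":0,"dz":0.04,"twist":0},
    {"dx":0,"dy":0,"dz":0.055,"twist":0},
    {"dx":0,"dy":0,"dz":0.07,"twist":0},
    {"dx":0,"dy":0,"dz":0.08,"twist":0}
  ]
}}

```text
t: 12.1
eef_pos: [422.5, 215.4, 26.7]
tcp_rot: [3.141, -0.0, 1.615]
ft_force: [-1.7, 0.5, 18.3]
opening: 0.223
```

```bash
python3 -c "
from h import *
go(*bank(-108,1),25,92.6);print(state()['opening'],state()['ft_force'])"
```

```text
at [422.5 215.4  26.7] 92.52 -> dx 0.0037 dy -0.0015 dz 0.0017 twist -0.08
0.22297808041356232 [-1.73050379  0.49843781 18.26379762]
```

Request:
{"name": "carry_out", "arguments": {
  "moves": [
    {"dx":0,"dy":0,"dz":0,"twist":0},
    {"dx":0,"dy":0,"dz":0,"twist":0},
    {"dx":0,"dy":0,"dz":0,"twist":0},
    {"dx":0,"dy":0,"dz":0,"twist":0}
  ],
  "grip": 0.06
}}

```text
t: 12.5
eef_pos: [422.4, 215.5, 27.4]
tcp_rot: [3.141, -0.0, 1.615]
ft_force: [-0.1, -0.5, -0.1]
opening: 0.502
```

Request:
{"name": "carry_out", "arguments": {
  "moves": [
    {"dx":0,"dy":0,"dz":-0.05,"twist":0},
    {"dx":0,"dy":0,"dz":-0.1,"twist":0},
    {"dx":0,"dy":0,"dz":-0.15,"twist":0},
    {"dx":-0.05,"dy":0,"dz":-0.2,"twist":0},
    {"dx":-0.1,"dy":0,"dz":-0.2,"twist":0}
  ]
}}

```text
t: 13.0
eef_pos: [426.7, 131.8, 227.2]
tcp_rot: [3.135, -0.001, 1.619]
ft_force: [1.0, 0.4, 0.3]
opening: 0.629
```

```bash
cat >> h.py <<'E'
def seated(tag):
    "plate-top points per cradle, in the bank frame"
    im,d,ci=load(tag); W=world(d,ci); z=W[...,2]; P=W[(z>50)&(z<90)]; b=np.c_[(P[:,:2]-B0)@BX_,(P[:,:2]-B0)@BY_,P[:,2]]
    for i in range(4):
        c=-108+72*i
        for sgn in (-1,1):
            k=(abs(b[:,0]-c)<34)&(abs(b[:,1]-50*sgn)<16)
            if k.sum()>30:
                q=b[k]; print(i,sgn,k.sum(),'x %.1f y[%.1f %.1f] z[%.1f %.1f %.1f]'%(q[:,0].mean(),*np.percentile(q[:,1],[3,97]),*np.percentile(q[:,2],[5,50,97])))
E
python3 -c "
from h import *
im,d,ci=snap('wrist','w5')
seated('w5')
go(510.2,-107.3,200,87.9)"
```

```text
0 -1 907 x -106.2 y[-56.3 -35.8] z[51.1 68.3 70.7]
0 1 1083 x -106.3 y[35.3 52.2] z[51.6 68.4 70.8]
at [426.8 125.9 227.1] 92.55 -> dx -0.2366 dy 0.0729 dz 0.0271 twist 4.65
```

```bash
python3 - <<'E'
s=open('h.py').read()
s=s.replace("def parts(tag,box,zf):","def parts(tag,zf=6):").replace("m=np.zeros(z.shape,np.uint8); u0,v0,u1,v1=box; m[v0:v1,u0:u1]=1","a0=np.radians(3.4); q=W[...,:2]-[512.3,-176.5]; m=((abs(q@[np.cos(a0),np.sin(a0)])<133)&(abs(q@[-np.sin(a0),np.cos(a0)])<130)).astype(np.uint8)")
s=s.replace("        r=cv2.minAreaRect(rod[:,:2].astype(np.float32)) if len(rod)>20 else None\n","        if len(rod)<20 or (P[:,2]>zf+45).sum()<20: continue\n")
open('h.py','w').write(s)
E
python3 -c "
from h import *
parts('w2');parts('w3')"
```

```text
[377. 191.] 1853 ctr [ 591.  -101.5] yaw 107.4 len 109 rodtop 45.6 top 60.2
[255. 192.] 1836 ctr [ 424.9 -112.8] yaw 88.6 len 109 rodtop 45.4 top 59.9
[318. 192.] 1792 ctr [ 510.2 -107.3] yaw 87.9 len 109 rodtop 45.4 top 60.1
[372. 277.] 1623 ctr [ 598.7 -231. ] yaw 92.7 len 109 rodtop 45.3 top 59.8
[261. 278.] 1186 ctr [ 433.9 -243.2] yaw 111.9 len 73 rodtop 45.6 top 59.8
[509. 238.] 15556 ctr [ 555.7 -107.9] yaw 169.1 len 157 rodtop 45.4 top 59.9
[319. 260.] 7169 ctr [ 423.3 -112.7] yaw 89.1 len 109 rodtop 45.3 top 60.0
[320. 388.] 1968 ctr [ 414.  -222.2] yaw 136.8 len 29 rodtop 45.6 top 59.5
```

Request:
{"name": "carry_out", "arguments": {
  "moves": [
    {"dx":-0.05,"dy":0.015,"dz":0,"twist":4.6},
    {"dx":-0.1,"dy":0.03,"dz":0,"twist":4.6},
    {"dx":-0.15,"dy":0.045,"dz":0,"twist":4.6},
    {"dx":-0.195,"dy":0.06,"dz":0,"twist":4.6},
    {"dx":-0.237,"dy":0.073,"dz":0.01,"twist":4.6}
  ]
}}

```text
t: 13.55
eef_pos: [510.1, -104.3, 214.4]
tcp_rot: [3.139, 0.001, 1.535]
ft_force: [0.6, 0.8, -0.1]
opening: 0.633
```

Request:
{"name": "carry_out", "arguments": {
  "moves": [
    {"dx":0,"dy":0,"dz":0,"twist":0},
    {"dx":0,"dy":0,"dz":0,"twist":0}
  ]
}}

```text
t: 13.75
eef_pos: [509.0, -102.7, 212.9]
tcp_rot: [-3.141, -0.001, 1.533]
ft_force: [1.0, 1.2, 0.2]
opening: 0.631
```

```bash
python3 -c "
from h import *
im,d,ci=snap('wrist','w6'); parts('w6')
go(510.2,-107.3,17,87.9)"
```

```text
[402. 216.] 3559 ctr [ 590.9 -101.4] yaw 107.6 len 109 rodtop 45.4 top 60.1
[322. 224.] 3308 ctr [ 510.2 -106.6] yaw 87.4 len 108 rodtop 45.4 top 60.0
[413. 288.] 685 ctr [ 605.1 -180.3] yaw 86.6 len 12 rodtop 46.0 top 59.8
at [ 508.9 -101.7  213.3] 87.91 -> dx -0.0055 dy 0.0015 dz 0.1963 twist 0.01
```

Request:
{"name": "carry_out", "arguments": {
  "moves": [
    {"dx":-0.005,"dy":0.001,"dz":0.05,"twist":0},
    {"dx":-0.005,"dy":0.001,"dz":0.1,"twist":0},
    {"dx":-0.005,"dy":0.001,"dz":0.15,"twist":0},
    {"dx":-0.005,"dy":0.001,"dz":0.18,"twist":0},
    {"dx":-0.005,"dy":0.001,"dz":0.196,"twist":0}
  ]
}}

```text
t: 14.3
eef_pos: [509.0, -105.1, 15.3]
tcp_rot: [-3.139, -0.001, 1.537]
ft_force: [-0.0, -0.4, 0.5]
opening: 0.629
```

Request:
{"name": "carry_out", "arguments": {
  "moves": [
    {"dx":0,"dy":0,"dz":0,"twist":0},
    {"dx":0,"dy":0,"dz":0,"twist":0},
    {"dx":0,"dy":0,"dz":0,"twist":0},
    {"dx":0,"dy":0,"dz":0,"twist":0},
    {"dx":0,"dy":0,"dz":0,"twist":0}
  ],
  "grip": 0.0
}}

```text
t: 14.8
eef_pos: [510.6, -107.0, 18.2]
tcp_rot: [3.14, 0.0, 1.535]
ft_force: [0.6, 0.1, 1.3]
opening: 0.269
```

Request:
{"name": "carry_out", "arguments": {
  "moves": [
    {"dx":0,"dy":0,"dz":0,"twist":0},
    {"dx":0,"dy":0,"dz":-0.02,"twist":0},
    {"dx":0,"dy":0,"dz":-0.07,"twist":0},
    {"dx":0,"dy":0,"dz":-0.12,"twist":0},
    {"dx":0,"dy":0,"dz":-0.16,"twist":0}
  ]
}}

```text
t: 15.3
eef_pos: [510.1, -107.1, 180.0]
tcp_rot: [3.14, 0.0, 1.535]
ft_force: [1.5, -0.3, -1.1]
opening: 0.222
```

```bash
python3 -c "
from h import *
go(*bank(-36,-1),178,92.6);print(state()['opening'],state()['ft_force'])"
```

```text
at [ 510.1 -107.1  180. ] 87.94 -> dx 0.3265 dy -0.0290 dz 0.0020 twist -4.66
0.22246548593195317 [ 1.49956479 -0.27193236 -1.09951271]
```

Request:
{"name": "carry_out", "arguments": {
  "moves": [
    {"dx":0.05,"dy":-0.004,"dz":0,"twist":-4.6},
    {"dx":0.1,"dy":-0.009,"dz":0,"twist":-4.6},
    {"dx":0.15,"dy":-0.013,"dz":0,"twist":-4.6},
    {"dx":0.195,"dy":-0.017,"dz":0,"twist":-4.6},
    {"dx":0.24,"dy":-0.021,"dz":0,"twist":-4.6}
  ]
}}

```text
t: 15.8
eef_pos: [497.2, 135.4, 177.5]
tcp_rot: [3.141, -0.0, 1.615]
ft_force: [0.1, -0.7, -1.0]
opening: 0.226
```

```bash
cat >> h.py <<'E'
def held(tag):
    "leading plate of the held resistor relative to the TCP, bank axes"
    s=state(); im,d,ci=snap('wrist',tag); W=world(d,ci); e=s['eef_pos']; z=W[...,2]
    b=np.dstack([(W[...,:2]-B0)@BX_,(W[...,:2]-B0)@BY_,z])-np.r_[inbank(e),e[2]]
    k=(abs(b[...,0])<40)&(abs(b[...,1]-50)<16)&(abs(b[...,2]-18)<40); q=b[k]
    print('held plate x',np.percentile(q[:,0],[1,99]).round(1),'y',np.percentile(q[:,1],[1,99]).round(1),'ztop',np.percentile(q[:,2],98).round(1),len(q),'open',s['opening'])
    k=k&(b[...,1]>40); r=b[k]; f=np.polyfit(r[:,0],r[:,1],1); print('tilt deg',np.degrees(np.arctan(f[0])).round(1))
E
python3 -c "
from h import *
held('w7');go(*bank(-36,-1),178,92.6)"
```

```text
held plate x [-24.9  26.1] y [34.7 55.8] ztop 43.6 6107 open 0.22641778757152997
tilt deg -0.2
at [496.6 140.3 177.5] 92.67 -> dx 0.0800 dy -0.0000 dz -0.0005 twist 0.07
```

Request:
{"name": "carry_out", "arguments": {
  "moves": [
    {"dx":0.045,"dy":0.001,"dz":0,"twist":0},
    {"dx":0.078,"dy":0.001,"dz":0.02,"twist":0},
    {"dx":0.078,"dy":0.001,"dz":0.06,"twist":0},
    {"dx":0.078,"dy":0.001,"dz":0.1,"twist":0},
    {"dx":0.078,"dy":0.001,"dz":0.115,"twist":0}
  ]
}}

```text
t: 16.35
eef_pos: [493.6, 211.3, 59.2]
tcp_rot: [-3.137, 0.001, 1.616]
ft_force: [0.4, -0.2, -1.2]
opening: 0.227
```

Request:
{"name": "carry_out", "arguments": {
  "moves": [
    {"dx":0,"dy":0,"dz":0.01,"twist":0},
    {"dx":0,"dy":0,"dz":0.02,"twist":0},
    {"dx":0,"dy":0,"dz":0.03,"twist":0},
    {"dx":0,"dy":0,"dz":0.036,"twist":0},
    {"dx":0,"dy":0,"dz":0.036,"twist":0}
  ]
}}

```text
t: 16.85
eef_pos: [496.3, 211.9, 28.0]
tcp_rot: [3.138, -0.001, 1.615]
ft_force: [-2.1, 1.7, 13.1]
opening: 0.224
```

```bash
python3 -c "
from h import *
s=state();print(s['eef_pos'],inbank(s['eef_pos']),s['opening'],s['ft_force'])"
```

```text
[496.33571445 211.89804546  27.9987533 ] (np.float64(-32.92994736620602), np.float64(-9.517951799864951)) 0.2241439429581852 [-2.11700022  1.66595443 13.05080376]
```

Request:
{"name": "carry_out", "arguments": {
  "moves": [
    {"dx":0.0,"dy":0,"dz":-0.02,"twist":0},
    {"dx":0.004,"dy":0,"dz":-0.03,"twist":0},
    {"dx":0.007,"dy":0,"dz":-0.03,"twist":0},
    {"dx":0.007,"dy":0,"dz":-0.03,"twist":0},
    {"dx":0.007,"dy":0,"dz":-0.03,"twist":0}
  ]
}}

```text
t: 17.35
eef_pos: [494.8, 218.6, 55.8]
tcp_rot: [-3.141, 0.0, 1.616]
ft_force: [-0.9, -0.8, -1.3]
opening: 0.23
```

```bash
python3 -c "
from h import *
held('w8');go(*bank(-35,-2),26,92.6);print(inbank(state()['eef_pos']))"
```

```text
held plate x [-38.7  38.5] y [34.6 61.3] ztop 42.4 5882 open 0.22958587588187712
tilt deg 0.4
at [494.7 218.5  55.7] 92.56 -> dx 0.0009 dy -0.0008 dz 0.0297 twist -0.04
(np.float64(-34.22157721266579), np.float64(-2.8564797892305633))
```

```bash
python3 -c "
from h import *
im,d,ci=load('w8');W=world(d,ci);b=np.dstack([(W[...,:2]-B0)@BX_,(W[...,:2]-B0)@BY_,W[...,2]])
q=b[(b[...,2]>62)&(b[...,2]<110)&(abs(b[...,0]+35)<32)&(b[...,1]>35)&(b[...,1]<65)]
print(np.percentile(q,[1,50,99],0).round(1))"
```

```text
[[-58.9  35.4  74.1]
 [-33.5  50.7  96.3]
 [ -7.7  56.   98.4]]
```

Request:
{"name": "carry_out", "arguments": {
  "moves": [
    {"dx":-0.002,"dy":-0.001,"dz":0.01,"twist":0},
    {"dx":-0.002,"dy":-0.001,"dz":0.02,"twist":0},
    {"dx":-0.002,"dy":-0.001,"dz":0.027,"twist":0},
    {"dx":-0.002,"dy":-0.001,"dz":0.03,"twist":0},
    {"dx":-0.002,"dy":-0.001,"dz":0.03,"twist":0}
  ]
}}

```text
t: 17.9
eef_pos: [493.7, 216.4, 26.8]
tcp_rot: [-3.141, 0.0, 1.615]
ft_force: [-6.2, -1.8, 15.7]
opening: 0.219
```

```bash
python3 -c "
from h import *
s=state();print(s['eef_pos'],inbank(s['eef_pos']),s['opening'],s['ft_force'])"
```

```text
[493.71024878 216.37358657  26.75836371] (np.float64(-35.34968638087946), np.float64(-4.927918972416359)) 0.21944761104547728 [-6.16582867 -1.78681832 15.65580943]
```

Seems seated. Release, retreat and check.

Request:
{"name": "carry_out", "arguments": {
  "moves": [
    {"dx":0,"dy":0,"dz":0,"twist":0},
    {"dx":0,"dy":0,"dz":0,"twist":0},
    {"dx":0,"dy":0,"dz":0,"twist":0},
    {"dx":0,"dy":0,"dz":0,"twist":0}
  ],
  "grip": 0.06
}}

```text
t: 18.3
eef_pos: [494.1, 216.5, 26.0]
tcp_rot: [-3.141, 0.0, 1.615]
ft_force: [0.9, 0.3, -0.1]
opening: 0.504
```

Request:
{"name": "carry_out", "arguments": {
  "moves": [
    {"dx":0,"dy":0,"dz":-0.05,"twist":0},
    {"dx":0,"dy":0,"dz":-0.1,"twist":0},
    {"dx":0,"dy":0,"dz":-0.15,"twist":0},
    {"dx":-0.05,"dy":0,"dz":-0.2,"twist":0},
    {"dx":-0.1,"dy":0,"dz":-0.2,"twist":0}
  ]
}}

```text
t: 18.8
eef_pos: [498.8, 132.9, 226.4]
tcp_rot: [3.136, -0.001, 1.619]
ft_force: [1.0, -0.6, 0.0]
opening: 0.632
```

Request:
{"name": "carry_out", "arguments": {
  "moves": [
    {"dx":0,"dy":0,"dz":0,"twist":0},
    {"dx":0,"dy":0,"dz":0,"twist":0}
  ]
}}

```text
t: 19.0
eef_pos: [498.0, 131.7, 222.9]
tcp_rot: [3.141, -0.0, 1.613]
ft_force: [0.2, 1.0, 0.5]
opening: 0.63
```

```bash
python3 -c "
from h import *
im,d,ci=snap('wrist','w9')
seated('w9')
go(590.9,-101.4,210,107.5)"
```

```text
0 -1 937 x -105.1 y[-55.8 -35.7] z[51.8 68.3 70.7]
0 1 1126 x -104.3 y[35.4 52.3] z[52.3 68.2 70.6]
1 -1 1047 x -35.0 y[-59.2 -35.4] z[63.1 87.3 89.7]
1 1 1358 x -34.9 y[35.3 53.6] z[52.5 67.8 70.7]
at [497.7 132.5 222.4] 92.5 -> dx -0.2377 dy 0.0829 dz 0.0124 twist -15.00
```

View pics/w9.png

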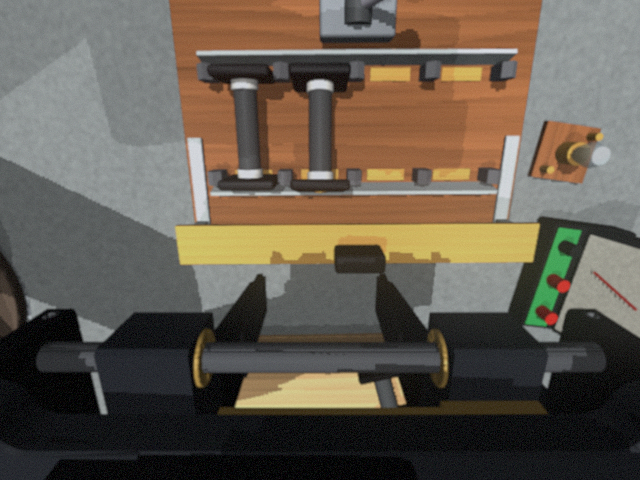

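The second one's -y plate rides on the leaning strip at (320,185); its top is at 87 instead of 69 mm. I'll nudge that plate inward with shut fingers.

```bash
python3 -c "
from h import *
go(*bank(-35,-80),130,92.6)"
```

```text
at [497.7 132.5 222.4] 92.5 -> dx 0.0089 dy 0.0001 dz 0.0924 twist -0.10
```

Request:
{"name": "carry_out", "arguments": {
  "moves": [
    {"dx":0.007,"dy":0,"dz":0.03,"twist":0},
    {"dx":0.009,"dy":0,"dz":0.06,"twist":0},
    {"dx":0.009,"dy":0,"dz":0.06,"twist":0},
    {"dx":0.009,"dy":0,"dz":0.06,"twist":0},
    {"dx":0.009,"dy":0,"dz":0.06,"twist":0}
  ],
  "grip": 0.0
}}

```text
t: 19.55
eef_pos: [498.0, 142.0, 163.7]
tcp_rot: [3.14, -0.0, 1.616]
ft_force: [0.2, -0.2, -0.6]
opening: 0.268
```

Request:
{"name": "carry_out", "arguments": {
  "moves": [
    {"dx":0,"dy":0,"dz":0.03,"twist":0},
    {"dx":0,"dy":0,"dz":0.03,"twist":0},
    {"dx":0,"dy":0,"dz":0.06,"twist":0},
    {"dx":0,"dy":0,"dz":0.09,"twist":0},
    {"dx":0,"dy":0,"dz":0.09,"twist":0}
  ]
}}

```text
t: 20.05
eef_pos: [497.3, 142.9, 72.1]
tcp_rot: [-3.141, -0.002, 1.614]
ft_force: [-2.1, 21.9, -12.8]
opening: 0.003
```

```bash
python3 -c "
from h import *
s=state();print(s['eef_pos'],inbank(s['eef_pos']),s['opening'],s['ft_force'])"
```

```text
[497.34956258 142.87758576  72.09580223] (np.float64(-35.048117215386526), np.float64(-78.51335092978991)) 0.002831582389062037 [ -2.08242366  21.90883208 -12.82649268]
```

Request:
{"name": "carry_out", "arguments": {
  "moves": [
    {"dx":0.004,"dy":0,"dz":0,"twist":0},
    {"dx":0.006,"dy":0,"dz":0,"twist":0},
    {"dx":0.006,"dy":0,"dz":0,"twist":0}
  ]
}}

```text
t: 20.35
eef_pos: [497.7, 147.7, 73.8]
tcp_rot: [3.14, -0.0, 1.616]
ft_force: [1.0, -0.5, -0.8]
opening: 0.005
```

```bash
python3 -c "
from h import *
s=state();print(s['eef_pos'],inbank(s['eef_pos']),s['opening'],s['ft_force'])
snap('side','s4');im,d,ci=snap('wrist','w10');seated('w10')
s=load('s4')[0];cv2.imwrite('pics/s4c.png',cv2.resize(s[120:260,170:350,::-1],None,fx=4,fy=4))"
```

```text
[497.72705556 147.67316288  73.76538842] (np.float64(-34.4534711290663), np.float64(-73.73983473131385)) 0.005071278801377216 [ 1.03690198 -0.46724229 -0.82390461]
0 -1 3144 x -104.4 y[-55.5 -36.0] z[51.4 66.8 70.4]
0 1 4202 x -104.1 y[35.5 52.0] z[52.2 68.5 70.7]
1 -1 3953 x -35.1 y[-61.7 -35.6] z[64.3 86.1 89.6]
1 1 4551 x -34.8 y[35.4 52.6] z[52.8 67.9 70.7]
```

View pics/s4c.png

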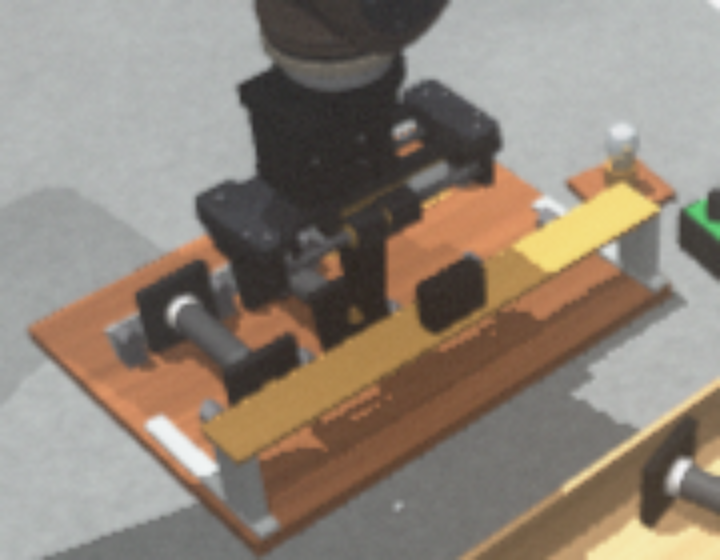

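Request:
{"name": "carry_out", "arguments": {
  "moves": [
    {"dx":0.003,"dy":0,"dz":0,"twist":0},
    {"dx":0.005,"dy":0,"dz":0,"twist":0},
    {"dx":0.007,"dy":0,"dz":0,"twist":0},
    {"dx":0.009,"dy":0,"dz":0,"twist":0},
    {"dx":0.009,"dy":0,"dz":0,"twist":0}
  ]
}}

```text
t: 20.95
eef_pos: [496.8, 156.7, 72.7]
tcp_rot: [-3.142, -0.0, 1.616]
ft_force: [-0.5, -0.2, -0.2]
opening: 0.006
```

```bash
python3 -c "
from h import *
s=state();print(s['eef_pos'],inbank(s['eef_pos']),s['opening'],s['ft_force'])
im,d,ci=snap('wrist','w11');seated('w11')"
```

```text
[496.7585422  156.69867787  72.69242778] (np.float64(-35.01156314733275), np.float64(-64.67967622085091)) 0.0057358217111291064 [-0.51205386 -0.20074198 -0.21294628]
0 -1 3113 x -104.4 y[-55.1 -36.1] z[51.6 66.3 70.3]
0 1 3824 x -104.4 y[35.6 52.0] z[52.2 68.6 70.7]
1 -1 3219 x -35.1 y[-52.7 -35.6] z[52.1 68.3 86.2]
1 1 3996 x -35.0 y[35.9 55.4] z[51.7 68.5 70.6]
```

Request:
{"name": "carry_out", "arguments": {
  "moves": [
    {"dx":-0.005,"dy":0,"dz":0,"twist":0},
    {"dx":-0.008,"dy":0,"dz":-0.05,"twist":0},
    {"dx":-0.008,"dy":0,"dz":-0.1,"twist":0},
    {"dx":-0.03,"dy":0,"dz":-0.15,"twist":0},
    {"dx":-0.03,"dy":0,"dz":-0.15,"twist":0}
  ],
  "grip": 0.0
}}

```text
t: 21.5
eef_pos: [499.9, 125.3, 227.8]
tcp_rot: [3.133, -0.0, 1.615]
ft_force: [-0.1, -0.1, -1.1]
opening: 0.005
```

Request:
{"name": "carry_out", "arguments": {
  "moves": [
    {"dx":0,"dy":0,"dz":0,"twist":0},
    {"dx":0,"dy":0,"dz":0,"twist":0}
  ],
  "grip": 0.06
}}

```text
t: 21.7
eef_pos: [497.5, 126.3, 221.5]
tcp_rot: [-3.14, -0.0, 1.615]
ft_force: [0.1, 0.1, -0.4]
opening: 0.118
```

```bash
cat >> h.py <<'E'
def rail(tag):
    im,d,ci=load(tag); W=world(d,ci); z=W[...,2]; b=np.dstack([(W[...,:2]-B0)@BX_,(W[...,:2]-B0)@BY_,z])
    q=b[(z>103)&(z<118)&(abs(b[...,0])<30)&(b[...,1]<-40)&(b[...,1]>-150)]
    print('grip',len(q),np.percentile(q,[2,98],0).round(1).tolist() if len(q) else '')
    hsv=cv2.cvtColor(im,cv2.COLOR_RGB2HSV)
    q=b[(z>70)&(z<85)&(hsv[...,1]>100)&(b[...,1]<-30)&(abs(b[...,0])<150)]
    print('lip',len(q),np.percentile(q,[1,99],0).round(1).tolist() if len(q) else '')
E
python3 -c "
from h import *
im,d,ci=snap('wrist','w12');seated('w12');rail('w12');rail('w4');rail('w9')
go(590.9,-101.4,220,107.5)"
```

```text
0 -1 975 x -105.0 y[-56.4 -35.4] z[51.5 68.2 70.7]
0 1 1164 x -105.0 y[35.5 52.1] z[51.9 68.3 70.8]
1 -1 893 x -35.0 y[-52.9 -35.4] z[51.7 68.5 70.5]
1 1 1248 x -34.9 y[35.8 55.6] z[51.2 68.1 70.7]
grip 1098 [[-21.0, -124.4, 104.2], [21.2, -107.2, 114.0]]
lip 11602 [[-147.1, -127.2, 75.4], [147.1, -88.2, 80.4]]
grip 1113 [[-22.0, -124.0, 105.0], [20.8, -107.4, 114.1]]
lip 8776 [[-142.0, -126.6, 74.8], [147.8, -88.2, 80.5]]
grip 1065 [[-20.9, -124.1, 104.2], [21.3, -107.2, 114.0]]
lip 11365 [[-147.2, -127.3, 75.2], [147.1, -88.2, 80.4]]
at [497.5 126.5 221.2] 92.55 -> dx -0.2318 dy 0.0832 dz 0.0012 twist -14.95
```

Request:
{"name": "carry_out", "arguments": {
  "moves": [
    {"dx":-0.045,"dy":0.016,"dz":0,"twist":-7.5},
    {"dx":-0.09,"dy":0.032,"dz":0,"twist":-15},
    {"dx":-0.135,"dy":0.048,"dz":0,"twist":-15},
    {"dx":-0.185,"dy":0.066,"dz":0,"twist":-15},
    {"dx":-0.232,"dy":0.083,"dz":0,"twist":-15}
  ]
}}

```text
t: 22.25
eef_pos: [590.3, -100.2, 220.8]
tcp_rot: [-3.139, -0.002, 1.878]
ft_force: [1.0, 0.9, -1.0]
opening: 0.58
```

Request:
{"name": "carry_out", "arguments": {
  "moves": [
    {"dx":0,"dy":0,"dz":0,"twist":0},
    {"dx":0,"dy":0,"dz":0,"twist":0},
    {"dx":0,"dy":0,"dz":0,"twist":0}
  ]
}}

```text
t: 22.55
eef_pos: [589.6, -97.6, 221.6]
tcp_rot: [-3.14, -0.001, 1.878]
ft_force: [0.9, -0.1, -0.1]
opening: 0.628
```

```bash
python3 -c "
from h import *
im,d,ci=snap('wrist','w13'); parts('w13')
go(590.9,-101.4,17,107.5)"
```

```text
[321. 223.] 3151 ctr [ 592.1 -101.1] yaw 107.6 len 109 rodtop 45.4 top 60.0
[146. 282.] 1608 ctr [ 426.4 -213.4] yaw 106.5 len 10 rodtop 45.1 top 59.7
[299. 304.] 1702 ctr [ 595.6 -181.4] yaw 94.7 len 9 rodtop 45.1 top 59.9
at [589.7 -97.4 222. ] 107.63 -> dx -0.0042 dy -0.0001 dz 0.2050 twist 0.13
```

Request:
{"name": "carry_out", "arguments": {
  "moves": [
    {"dx":-0.004,"dy":0.001,"dz":0.05,"twist":0},
    {"dx":-0.004,"dy":0.001,"dz":0.1,"twist":0},
    {"dx":-0.004,"dy":0.001,"dz":0.15,"twist":0},
    {"dx":-0.004,"dy":0.001,"dz":0.19,"twist":0},
    {"dx":-0.004,"dy":0.001,"dz":0.205,"twist":0}
  ]
}}

```text
t: 23.1
eef_pos: [590.5, -100.4, 14.4]
tcp_rot: [-3.137, -0.003, 1.879]
ft_force: [0.1, 0.1, 1.3]
opening: 0.63
```

Request:
{"name": "carry_out", "arguments": {
  "moves": [
    {"dx":0,"dy":0,"dz":0,"twist":0},
    {"dx":0,"dy":0,"dz":0,"twist":0},
    {"dx":0,"dy":0,"dz":0,"twist":0},
    {"dx":0,"dy":0,"dz":0,"twist":0},
    {"dx":0,"dy":0,"dz":0,"twist":0}
  ],
  "grip": 0.0
}}

```text
t: 23.6
eef_pos: [592.8, -102.3, 18.9]
tcp_rot: [3.14, 0.001, 1.877]
ft_force: [-0.3, -0.2, -0.2]
opening: 0.27
```

Request:
{"name": "carry_out", "arguments": {
  "moves": [
    {"dx":0,"dy":0,"dz":0,"twist":0},
    {"dx":0,"dy":0,"dz":0,"twist":0},
    {"dx":0,"dy":0,"dz":-0.05,"twist":0},
    {"dx":0,"dy":0,"dz":-0.1,"twist":0},
    {"dx":0,"dy":0,"dz":-0.15,"twist":0}
  ]
}}

```text
t: 24.1
eef_pos: [591.8, -102.2, 169.3]
tcp_rot: [-3.141, -0.001, 1.877]
ft_force: [0.5, -0.3, -1.5]
opening: 0.222
```

Request:
{"name": "carry_out", "arguments": {
  "moves": [
    {"dx":0,"dy":0,"dz":-0.02,"twist":0},
    {"dx":0,"dy":0,"dz":-0.02,"twist":0}
  ]
}}

```text
t: 24.3
eef_pos: [593.3, -102.5, 191.0]
tcp_rot: [3.137, 0.003, 1.877]
ft_force: [-0.6, -0.3, -1.8]
opening: 0.223
```

```bash
python3 -c "
from h import *
go(*bank(36,0),188,92.6);print(state()['opening'],state()['ft_force'])"
```

```text
at [ 593.3 -102.5  191. ] 107.55 -> dx 0.3205 dy 0.0714 dz 0.0030 twist 14.95
0.22305385943237602 [-0.61943626 -0.31484682 -1.84223621]
```

Request:
{"name": "carry_out", "arguments": {
  "moves": [
    {"dx":0.045,"dy":0.01,"dz":0,"twist":7.5},
    {"dx":0.09,"dy":0.02,"dz":0,"twist":15},
    {"dx":0.135,"dy":0.03,"dz":0,"twist":15},
    {"dx":0.18,"dy":0.04,"dz":0,"twist":15},
    {"dx":0.22,"dy":0.049,"dz":0,"twist":15}
  ]
}}

```text
t: 24.8
eef_pos: [571.5, 124.2, 185.9]
tcp_rot: [-3.139, -0.0, 1.616]
ft_force: [1.1, -0.6, -2.0]
opening: 0.225
```

Request:
{"name": "carry_out", "arguments": {
  "moves": [
    {"dx":0,"dy":0,"dz":0,"twist":0},
    {"dx":0,"dy":0,"dz":0,"twist":0},
    {"dx":0,"dy":0,"dz":0,"twist":0},
    {"dx":0,"dy":0,"dz":0,"twist":0}
  ]
}}

```text
t: 25.2
eef_pos: [572.7, 121.1, 187.1]
tcp_rot: [-3.141, 0.0, 1.614]
ft_force: [0.5, 0.2, -1.2]
opening: 0.223
```

```bash
python3 -c "
from h import *
held('w14');go(*bank(36,0),188,92.6)"
```

```text
held plate x [-24.8  26. ] y [34.6 57.4] ztop 42.9 6205 open 0.22331327230538808
tilt deg -0.1
at [572.8 121.2 187.3] 92.46 -> dx 0.1036 dy -0.0036 dz -0.0007 twist -0.14
```

Request:
{"name": "carry_out", "arguments": {
  "moves": [
    {"dx":0.04,"dy":-0.003,"dz":0,"twist":0},
    {"dx":0.08,"dy":-0.003,"dz":0,"twist":0},
    {"dx":0.1015,"dy":-0.003,"dz":0.04,"twist":0},
    {"dx":0.1015,"dy":-0.003,"dz":0.08,"twist":0},
    {"dx":0.1015,"dy":-0.003,"dz":0.11,"twist":0}
  ]
}}

```text
t: 25.75
eef_pos: [564.6, 223.4, 75.6]
tcp_rot: [-3.14, 0.0, 1.615]
ft_force: [0.2, -0.4, -1.3]
opening: 0.228
```

Request:
{"name": "carry_out", "arguments": {
  "moves": [
    {"dx":0,"dy":0,"dz":0,"twist":0},
    {"dx":0,"dy":0,"dz":0,"twist":0},
    {"dx":0,"dy":0,"dz":0,"twist":0}
  ]
}}

```text
t: 26.05
eef_pos: [566.3, 223.3, 79.6]
tcp_rot: [3.139, -0.001, 1.615]
ft_force: [-0.3, 0.0, -1.7]
opening: 0.218
```

```bash
python3 -c "
from h import *
s=state();print(s['opening'],s['ft_force'],inbank(s['eef_pos']));go(*bank(36,-2),26,92.6)
im,d,ci=snap('wrist','w15');W=world(d,ci);b=np.dstack([(W[...,:2]-B0)@BX_,(W[...,:2]-B0)@BY_,W[...,2]])
q=b[(b[...,2]>65)&(b[...,2]<130)&(abs(b[...,0]-36)<32)&(b[...,1]>35)&(b[...,1]<65)]
print(np.percentile(q,[1,50,99],0).round(1))"
```

```text
0.21846692413124508 [-0.27190256  0.02535982 -1.70618758] (np.float64(37.46479253478939), np.float64(-1.2575050585504286))
at [566.3 223.3  79.6] 92.51 -> dx -0.0007 dy -0.0015 dz 0.0536 twist -0.09
[[ 12.3  35.6  73.8]
 [ 37.8  52.7 119.5]
 [ 63.4  56.1 122.7]]
```

Request:
{"name": "carry_out", "arguments": {
  "moves": [
    {"dx":-0.0015,"dy":-0.001,"dz":0.015,"twist":0},
    {"dx":-0.0015,"dy":-0.001,"dz":0.03,"twist":0},
    {"dx":-0.0015,"dy":-0.001,"dz":0.042,"twist":0},
    {"dx":-0.0015,"dy":-0.001,"dz":0.05,"twist":0},
    {"dx":-0.0015,"dy":-0.001,"dz":0.053,"twist":0}
  ]
}}

```text
t: 26.6
eef_pos: [564.2, 222.1, 25.9]
tcp_rot: [-3.141, -0.0, 1.615]
ft_force: [-13.5, -3.6, 40.7]
opening: 0.222
```

Request:
{"name": "carry_out", "arguments": {
  "moves": [
    {"dx":0,"dy":0,"dz":0,"twist":0},
    {"dx":0,"dy":0,"dz":0,"twist":0}
  ]
}}

```text
t: 26.8
eef_pos: [564.2, 222.0, 25.9]
tcp_rot: [3.141, 0.0, 1.616]
ft_force: [-6.7, -1.8, 14.6]
opening: 0.225
```

```bash
python3 -c "
from h import *
im,d,ci=snap('wrist','w16');seated('w16')
s=state();print(s['opening'],s['ft_force'],s['eef_pos'],inbank(s['eef_pos']))"
```

```text
0 -1 97 x -79.4 y[-55.4 -46.6] z[50.2 51.8 54.1]
0 1 2073 x -85.6 y[35.5 53.3] z[51.0 61.5 70.1]
1 -1 1395 x -47.2 y[-44.1 -35.1] z[51.2 57.8 66.9]
1 1 5290 x -32.5 y[36.1 56.9] z[52.0 68.5 70.4]
2 -1 1649 x 35.6 y[-47.5 -35.3] z[50.7 54.5 60.5]
2 1 4804 x 35.7 y[36.3 53.5] z[52.7 68.7 70.5]
0.22273343710908405 [-6.21978952 -2.55921893 15.04454021] [564.18768599 222.06690313  25.92488729] (np.float64(35.31346507192494), np.float64(-2.4375304354481933))
```

Seated at the visible end. Release and check.

Request:
{"name": "carry_out", "arguments": {
  "moves": [
    {"dx":0,"dy":0,"dz":0,"twist":0},
    {"dx":0,"dy":0,"dz":0,"twist":0},
    {"dx":0,"dy":0,"dz":0,"twist":0},
    {"dx":0,"dy":0,"dz":0,"twist":0}
  ],
  "grip": 0.06
}}

```text
t: 27.25
eef_pos: [564.3, 222.0, 24.6]
tcp_rot: [-3.142, -0.0, 1.615]
ft_force: [0.5, 0.5, -0.3]
opening: 0.503
```

Request:
{"name": "carry_out", "arguments": {
  "moves": [
    {"dx":0,"dy":0,"dz":-0.05,"twist":0},
    {"dx":0,"dy":0,"dz":-0.1,"twist":0},
    {"dx":0,"dy":0,"dz":-0.15,"twist":0},
    {"dx":-0.05,"dy":0,"dz":-0.2,"twist":0},
    {"dx":-0.1,"dy":0,"dz":-0.2,"twist":0}
  ]
}}

```text
t: 27.75
eef_pos: [569.0, 138.7, 225.1]
tcp_rot: [3.135, -0.001, 1.619]
ft_force: [1.2, -1.1, -0.8]
opening: 0.627
```

Request:
{"name": "carry_out", "arguments": {
  "moves": [
    {"dx":0,"dy":0,"dz":0,"twist":0},
    {"dx":0,"dy":0,"dz":0,"twist":0},
    {"dx":0,"dy":0,"dz":0,"twist":0}
  ]
}}

```text
t: 28.05
eef_pos: [567.8, 138.5, 220.5]
tcp_rot: [-3.141, -0.0, 1.615]
ft_force: [-0.2, 0.1, -0.5]
opening: 0.629
```

```bash
python3 -c "
from h import *
im,d,ci=snap('wrist','w17')
seated('w17')
go(598.7,-231,250,92.7)"
```

```text
0 -1 949 x -103.7 y[-55.6 -35.8] z[51.5 67.8 70.6]
0 1 1192 x -103.3 y[35.4 51.9] z[52.0 68.4 70.7]
1 -1 916 x -34.0 y[-53.1 -35.6] z[51.7 68.4 70.6]
1 1 1214 x -33.2 y[35.7 55.5] z[51.5 68.1 70.6]
2 -1 947 x 35.7 y[-56.0 -35.9] z[52.1 68.3 70.6]
2 1 1145 x 35.8 y[35.7 52.9] z[52.1 68.4 70.7]
at [567.7 138.8 220.4] 92.6 -> dx -0.3709 dy 0.0142 dz -0.0296 twist -0.10
```

Request:
{"name": "carry_out", "arguments": {
  "moves": [
    {"dx":-0.05,"dy":0.002,"dz":-0.02,"twist":0},
    {"dx":-0.1,"dy":0.004,"dz":-0.03,"twist":0},
    {"dx":-0.15,"dy":0.006,"dz":-0.03,"twist":0},
    {"dx":-0.2,"dy":0.008,"dz":-0.03,"twist":0},
    {"dx":-0.24,"dy":0.009,"dz":-0.03,"twist":0}
  ]
}}

```text
t: 28.6
eef_pos: [587.9, -102.5, 250.5]
tcp_rot: [-3.141, -0.0, 1.617]
ft_force: [0.4, -0.5, 0.7]
opening: 0.632
```

Request:
{"name": "carry_out", "arguments": {
  "moves": [
    {"dx":-0.045,"dy":0.002,"dz":0,"twist":0},
    {"dx":-0.09,"dy":0.004,"dz":0,"twist":0},
    {"dx":-0.13,"dy":0.005,"dz":0,"twist":0},
    {"dx":-0.13,"dy":0.005,"dz":0,"twist":0},
    {"dx":-0.13,"dy":0.005,"dz":0,"twist":0}
  ]
}}

```text
t: 29.1
eef_pos: [598.6, -230.7, 250.0]
tcp_rot: [-3.14, -0.001, 1.615]
ft_force: [0.1, -0.4, -0.1]
opening: 0.628
```

Request:
{"name": "carry_out", "arguments": {
  "moves": [
    {"dx":0,"dy":0,"dz":0,"twist":0},
    {"dx":0,"dy":0,"dz":0,"twist":0}
  ]
}}

```text
t: 29.3
eef_pos: [598.7, -229.5, 251.1]
tcp_rot: [-3.141, -0.0, 1.617]
ft_force: [-0.3, 0.1, 0.2]
opening: 0.634
```

```bash
python3 -c "
from h import *
im,d,ci=snap('wrist','w18'); parts('w18')
go(598.7,-231,17,92.7)"
```

```text
[322. 214.] 2714 ctr [ 600.7 -231.4] yaw 94.9 len 109 rodtop 45.4 top 60.0
[172. 218.] 2196 ctr [ 433.9 -243.3] yaw 120.1 len 77 rodtop 45.6 top 59.9
at [ 598.7 -229.7  251.2] 92.65 -> dx -0.0013 dy -0.0001 dz 0.2342 twist -0.05
```

Request:
{"name": "carry_out", "arguments": {
  "moves": [
    {"dx":-0.0015,"dy":0.0015,"dz":0.05,"twist":-1.5},
    {"dx":-0.0015,"dy":0.0015,"dz":0.1,"twist":-1.5},
    {"dx":-0.0015,"dy":0.0015,"dz":0.15,"twist":-1.5},
    {"dx":-0.0015,"dy":0.0015,"dz":0.2,"twist":-1.5},
    {"dx":-0.0015,"dy":0.0015,"dz":0.233,"twist":-1.5}
  ]
}}

```text
t: 29.85
eef_pos: [599.2, -231.0, 15.1]
tcp_rot: [-3.139, -0.001, 1.643]
ft_force: [0.8, -0.2, -1.0]
opening: 0.634
```

Request:
{"name": "carry_out", "arguments": {
  "moves": [
    {"dx":0,"dy":0,"dz":0,"twist":0},
    {"dx":0,"dy":0,"dz":0,"twist":0},
    {"dx":0,"dy":0,"dz":0,"twist":0},
    {"dx":0,"dy":0,"dz":0,"twist":0},
    {"dx":0,"dy":0,"dz":0,"twist":0}
  ],
  "grip": 0.0
}}

```text
t: 30.35
eef_pos: [600.6, -232.7, 19.8]
tcp_rot: [3.139, 0.001, 1.642]
ft_force: [0.1, 0.2, 0.4]
opening: 0.27
```

Request:
{"name": "carry_out", "arguments": {
  "moves": [
    {"dx":0,"dy":0,"dz":0,"twist":0},
    {"dx":0,"dy":0,"dz":0,"twist":0},
    {"dx":0,"dy":0,"dz":-0.05,"twist":0},
    {"dx":0,"dy":0,"dz":-0.1,"twist":0},
    {"dx":0,"dy":0,"dz":-0.15,"twist":0}
  ]
}}

```text
t: 30.85
eef_pos: [599.6, -232.3, 170.0]
tcp_rot: [-3.141, -0.0, 1.641]
ft_force: [0.6, -0.8, -1.2]
opening: 0.227
```

Request:
{"name": "carry_out", "arguments": {
  "moves": [
    {"dx":0,"dy":0,"dz":-0.02,"twist":0},
    {"dx":0,"dy":0,"dz":-0.02,"twist":0},
    {"dx":0,"dy":0,"dz":-0.02,"twist":0}
  ]
}}

```text
t: 31.15
eef_pos: [599.6, -232.3, 187.5]
tcp_rot: [-3.141, -0.0, 1.641]
ft_force: [-0.6, 0.1, -2.1]
opening: 0.224
```

```bash
python3 -c "
from h import *
go(*bank(108,0),188,92.6);print(state()['opening'],state()['ft_force'])"
```

```text
at [ 599.6 -232.3  187.5] 94.04 -> dx 0.4563 dy 0.0695 dz -0.0005 twist 1.44
0.22426309566262306 [-0.6366974   0.12946109 -2.0927552 ]
```

Request:
{"name": "carry_out", "arguments": {
  "moves": [
    {"dx":0.048,"dy":0.007,"dz":-0.02,"twist":1.4},
    {"dx":0.096,"dy":0.015,"dz":-0.02,"twist":1.4},
    {"dx":0.144,"dy":0.022,"dz":-0.02,"twist":1.4},
    {"dx":0.192,"dy":0.029,"dz":-0.02,"twist":1.4},
    {"dx":0.235,"dy":0.036,"dz":-0.02,"twist":1.4}
  ]
}}

```text
t: 31.65
eef_pos: [618.4, 6.7, 205.8]
tcp_rot: [-3.138, -0.001, 1.617]
ft_force: [0.6, 0.3, -1.6]
opening: 0.224
```

Request:
{"name": "carry_out", "arguments": {
  "moves": [
    {"dx":0.045,"dy":0.008,"dz":0,"twist":0},
    {"dx":0.09,"dy":0.016,"dz":0,"twist":0},
    {"dx":0.12,"dy":0.022,"dz":0,"twist":0},
    {"dx":0.12,"dy":0.022,"dz":0,"twist":0},
    {"dx":0.12,"dy":0.022,"dz":0,"twist":0}
  ]
}}

```text
t: 32.15
eef_pos: [635.1, 125.7, 205.9]
tcp_rot: [-3.138, 0.0, 1.618]
ft_force: [-0.5, -0.4, -0.6]
opening: 0.225
```

Request:
{"name": "carry_out", "arguments": {
  "moves": [
    {"dx":0,"dy":0,"dz":0,"twist":0},
    {"dx":0,"dy":0,"dz":0,"twist":0}
  ]
}}

```text
t: 32.35
eef_pos: [635.6, 124.1, 207.6]
tcp_rot: [-3.141, 0.0, 1.616]
ft_force: [-0.6, -0.8, -2.3]
opening: 0.228
```

```bash
python3 -c "
from h import *
held('w19');go(*bank(108,0),188,92.6)"
```

```text
held plate x [-25.5  25.4] y [34.7 57. ] ztop 42.0 6079 open 0.22752491077049078
tilt deg 0.4
at [635.8 124.2 207.8] 92.56 -> dx 0.1035 dy 0.0056 dz 0.0198 twist -0.04
```

Request:
{"name": "carry_out", "arguments": {
  "moves": [
    {"dx":0.04,"dy":0.0055,"dz":0,"twist":0},
    {"dx":0.08,"dy":0.0055,"dz":0.02,"twist":0},
    {"dx":0.101,"dy":0.0055,"dz":0.06,"twist":0},
    {"dx":0.101,"dy":0.0055,"dz":0.1,"twist":0},
    {"dx":0.101,"dy":0.0055,"dz":0.13,"twist":0}
  ]
}}

```text
t: 32.9
eef_pos: [635.9, 226.4, 75.8]
tcp_rot: [-3.14, 0.0, 1.617]
ft_force: [1.0, -0.4, -1.7]
opening: 0.226
```

Request:
{"name": "carry_out", "arguments": {
  "moves": [
    {"dx":0,"dy":0,"dz":0,"twist":0},
    {"dx":0,"dy":0,"dz":0,"twist":0},
    {"dx":0,"dy":0,"dz":0,"twist":0}
  ]
}}

```text
t: 33.2
eef_pos: [637.7, 226.3, 80.3]
tcp_rot: [3.139, -0.001, 1.616]
ft_force: [0.3, -0.0, -2.3]
opening: 0.225
```

```bash
python3 -c "
from h import *
s=state();print(s['opening'],s['ft_force'],inbank(s['eef_pos']));go(*bank(108,-2),26,92.6)
im,d,ci=snap('wrist','w20');W=world(d,ci);b=np.dstack([(W[...,:2]-B0)@BX_,(W[...,:2]-B0)@BY_,W[...,2]])
q=b[(b[...,2]>65)&(b[...,2]<130)&(abs(b[...,0]-108)<32)&(b[...,1]>35)&(b[...,1]<65)]
print(np.percentile(q,[1,50,99],0).round(1))
q=b[(b[...,2]>33)&(b[...,2]<55)&(abs(b[...,0]-144)<18)&(abs(b[...,1]-50)<20)]
print(np.percentile(q,[2,50,98],0).round(1))"
```

```text
0.22539384543472335 [ 3.29253383e-01 -2.03378910e-03 -2.29770022e+00] (np.float64(108.96890902453231), np.float64(-1.551494269210994))
at [637.7 226.3  80.3] 92.61 -> dx -0.0004 dy -0.0010 dz 0.0543 twist 0.01
[[ 83.2  36.2  72.6]
 [108.7  52.3 119.6]
 [134.3  55.5 122.6]]
[[127.7  46.   33.4]
 [142.3  56.8  41. ]
 [150.4  69.7  46.7]]
```

Request:
{"name": "carry_out", "arguments": {
  "moves": [
    {"dx":-0.001,"dy":-0.0005,"dz":0.015,"twist":0},
    {"dx":-0.001,"dy":-0.0005,"dz":0.03,"twist":0},
    {"dx":-0.001,"dy":-0.0005,"dz":0.042,"twist":0},
    {"dx":-0.001,"dy":-0.0005,"dz":0.05,"twist":0},
    {"dx":-0.001,"dy":-0.0005,"dz":0.053,"twist":0}
  ]
}}

```text
t: 33.75
eef_pos: [635.6, 225.5, 26.2]
tcp_rot: [-3.14, 0.0, 1.617]
ft_force: [-17.2, -4.8, 43.7]
opening: 0.223
```

Request:
{"name": "carry_out", "arguments": {
  "moves": [
    {"dx":0,"dy":0,"dz":0,"twist":0},
    {"dx":0,"dy":0,"dz":0,"twist":0}
  ]
}}

```text
t: 33.95
eef_pos: [635.6, 225.5, 26.4]
tcp_rot: [-3.141, 0.0, 1.617]
ft_force: [-9.5, -2.0, 18.1]
opening: 0.223
```

```bash
python3 -c "
from h import *
im,d,ci=snap('wrist','w21');seated('w21')
s=state();print(s['opening'],s['ft_force'],s['eef_pos'],inbank(s['eef_pos']))"
```

```text
1 -1 84 x -8.4 y[-51.5 -43.2] z[50.1 52.0 54.0]
1 1 2237 x -15.7 y[35.2 57.0] z[50.8 59.9 70.1]
2 -1 1175 x 24.0 y[-47.3 -36.4] z[50.9 55.5 64.4]
2 1 5028 x 38.2 y[36.4 53.6] z[52.4 68.5 70.4]
3 -1 1683 x 107.2 y[-47.3 -35.1] z[50.8 54.5 60.9]
3 1 4791 x 107.0 y[36.3 53.7] z[52.6 68.7 70.6]
0.22493323652443042 [-8.64501105 -2.04567526 18.39239734] [635.55729453 225.52710624  26.38705833] (np.float64(106.76656873461205), np.float64(-2.2184280649651713))
```

Request:
{"name": "carry_out", "arguments": {
  "moves": [
    {"dx":0,"dy":0,"dz":0,"twist":0},
    {"dx":0,"dy":0,"dz":0,"twist":0},
    {"dx":0,"dy":0,"dz":0,"twist":0},
    {"dx":0,"dy":0,"dz":0,"twist":0}
  ],
  "grip": 0.07
}}

```text
t: 34.4
eef_pos: [636.1, 225.5, 24.7]
tcp_rot: [-3.141, 0.0, 1.617]
ft_force: [0.2, 0.8, -1.1]
opening: 0.503
```

Request:
{"name": "carry_out", "arguments": {
  "moves": [
    {"dx":0,"dy":0,"dz":-0.05,"twist":0},
    {"dx":0,"dy":0,"dz":-0.1,"twist":0},
    {"dx":0,"dy":0,"dz":-0.15,"twist":0},
    {"dx":-0.04,"dy":-0.03,"dz":-0.18,"twist":0},
    {"dx":-0.075,"dy":-0.06,"dz":-0.2,"twist":0}
  ]
}}

```text
t: 34.9
eef_pos: [584.2, 153.7, 223.2]
tcp_rot: [3.139, -0.0, 1.619]
ft_force: [0.1, -1.3, -0.3]
opening: 0.731
```

Request:
{"name": "carry_out", "arguments": {
  "moves": [
    {"dx":-0.03,"dy":-0.037,"dz":0,"twist":0},
    {"dx":-0.045,"dy":-0.047,"dz":0,"twist":0},
    {"dx":-0.045,"dy":-0.047,"dz":0,"twist":0},
    {"dx":-0.045,"dy":-0.047,"dz":0,"twist":0},
    {"dx":-0.045,"dy":-0.047,"dz":0,"twist":0}
  ]
}}

```text
t: 35.4
eef_pos: [540.4, 107.5, 221.2]
tcp_rot: [3.142, -0.0, 1.617]
ft_force: [-0.6, -0.0, -0.8]
opening: 0.738
```

```bash
python3 -c "
from h import *
im,d,ci=snap('wrist','w22')
seated('w22'); rail('w22')
go(*bank(0,-115.8),86,92.6)"
```

```text
0 -1 957 x -103.8 y[-55.8 -35.6] z[51.1 68.3 70.7]
0 1 1415 x -103.8 y[35.3 52.2] z[52.2 68.1 70.8]
1 -1 827 x -37.2 y[-50.5 -35.6] z[52.7 68.8 70.7]
1 1 1545 x -37.3 y[36.2 58.2] z[51.7 67.5 70.6]
2 -1 929 x 35.4 y[-55.9 -35.7] z[51.7 68.6 70.8]
2 1 1348 x 35.6 y[35.8 52.0] z[52.0 68.4 70.9]
3 -1 972 x 105.9 y[-55.9 -35.6] z[51.9 68.4 70.8]
3 1 1383 x 105.8 y[35.4 52.3] z[52.0 68.1 70.9]
grip 1139 [[-20.6, -124.6, 104.8], [21.7, -107.2, 113.9]]
lip 12196 [[-147.0, -127.3, 75.1], [147.2, -88.2, 80.4]]
at [540.2 107.6 221.1] 92.69 -> dx -0.0001 dy -0.0062 dz 0.1351 twist 0.09
```

```bash
python3 -c "
from h import *
im,d,ci=load('w22');W=world(d,ci);z=W[...,2]
b=np.dstack([(W[...,:2]-B0)@BX_,(W[...,:2]-B0)@BY_,z])
for i in range(4):
  for s in(-1,1):
    q=b[(abs(b[...,0]+108-72*i)<31)&(abs(b[...,1]-50*s)<16)&(z>64)&(z<95)]
    print(i,s,len(q),'x',np.percentile(q[:,0],[2,98]).round(1),'y',np.percentile(q[:,1],[2,98]).round(1),'z',np.percentile(q[:,2],[10,50,90]).round(1))
cv2.imwrite('pics/w22c.png',cv2.resize(im[30:330,120:520,::-1],None,fx=2,fy=2))"
```

```text
0 -1 623 x [-130.2  -80. ] y [-55.9 -46.9] z [67.4 69.1 70.3]
0 1 910 x [-130.5  -79.3] y [42.8 52.5] z [67.1 69.1 70.4]
1 -1 629 x [-62.6 -12.1] y [-50.6 -41.6] z [67.8 69.2 70.4]
1 1 924 x [-62.5 -12.2] y [48.4 58.5] z [66.9 69.1 70.4]
2 -1 626 x [10.  60.7] y [-56.  -46.9] z [67.8 69.3 70.4]
2 1 873 x [10.5 61.4] y [43.  52.2] z [67.4 69.3 70.5]
3 -1 635 x [ 81.3 132.6] y [-55.9 -46.8] z [67.7 69.2 70.5]
3 1 872 x [ 81.1 131.9] y [43.3 52.5] z [67.  69.3 70.5]
```

View pics/w22c.png

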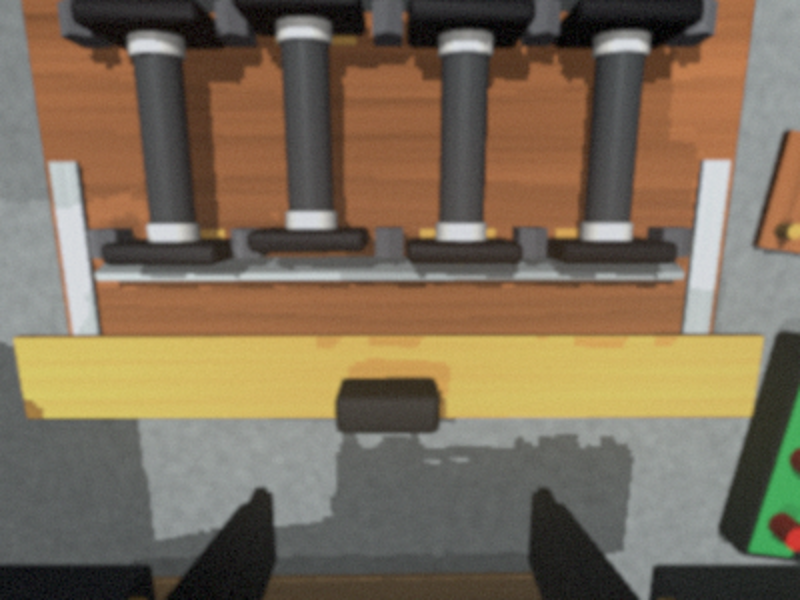

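All four plates are level at 69 mm. The second resistor has slid about 5 mm toward +y since I set it, which is still within the endways play. Next the rail.

Request:
{"name": "carry_out", "arguments": {
  "moves": [
    {"dx":0,"dy":-0.006,"dz":0.04,"twist":0},
    {"dx":0,"dy":-0.006,"dz":0.08,"twist":0},
    {"dx":0,"dy":-0.006,"dz":0.115,"twist":0},
    {"dx":0,"dy":-0.006,"dz":0.13,"twist":0},
    {"dx":0,"dy":-0.006,"dz":0.132,"twist":0}
  ]
}}

```text
t: 35.95
eef_pos: [533.0, 107.1, 87.1]
tcp_rot: [-3.138, -0.0, 1.618]
ft_force: [1.0, 0.4, 0.7]
opening: 0.734
```

Request:
{"name": "carry_out", "arguments": {
  "moves": [
    {"dx":0,"dy":0,"dz":0,"twist":0},
    {"dx":0,"dy":0,"dz":0,"twist":0},
    {"dx":0,"dy":0,"dz":0,"twist":0},
    {"dx":0,"dy":0,"dz":0,"twist":0},
    {"dx":0,"dy":0,"dz":0,"twist":0}
  ],
  "grip": 0.0
}}

```text
t: 36.45
eef_pos: [534.1, 106.6, 90.5]
tcp_rot: [3.14, -0.0, 1.617]
ft_force: [0.6, 0.3, 4.8]
opening: 0.473
```

Request:
{"name": "carry_out", "arguments": {
  "moves": [
    {"dx":0.01,"dy":0,"dz":0,"twist":0},
    {"dx":0.02,"dy":0,"dz":0,"twist":0},
    {"dx":0.03,"dy":0,"dz":0,"twist":0},
    {"dx":0.04,"dy":0,"dz":0,"twist":0},
    {"dx":0.045,"dy":0,"dz":0,"twist":0}
  ]
}}

```text
t: 36.95
eef_pos: [531.9, 151.9, 90.5]
tcp_rot: [3.14, 0.0, 1.618]
ft_force: [0.8, -3.4, 6.1]
opening: 0.472
```

Request:
{"name": "carry_out", "arguments": {
  "moves": [
    {"dx":0.002,"dy":0,"dz":0,"twist":0},
    {"dx":0.004,"dy":0,"dz":0,"twist":0},
    {"dx":0.006,"dy":0,"dz":0,"twist":0},
    {"dx":0.006,"dy":0,"dz":0,"twist":0}
  ]
}}

```text
t: 37.35
eef_pos: [531.7, 156.7, 90.5]
tcp_rot: [3.14, 0.001, 1.618]
ft_force: [0.8, -8.6, 7.0]
opening: 0.477
```

```bash
python3 -c "
from h import *
s=state();print(s['opening'],s['ft_force'],s['eef_pos'],inbank(s['eef_pos']))"
```

```text
0.4768467047057692 [ 0.8434953  -8.62975138  6.957722  ] [531.66478047 156.67624212  90.46276493] (np.float64(-0.14227616497797327), np.float64(-66.28554014642447))
```

Request:
{"name": "carry_out", "arguments": {
  "moves": [
    {"dx":0.002,"dy":0,"dz":0,"twist":0},
    {"dx":0.003,"dy":0,"dz":0,"twist":0},
    {"dx":0.003,"dy":0,"dz":0,"twist":0}
  ]
}}

```text
t: 37.65
eef_pos: [531.6, 157.6, 90.4]
tcp_rot: [3.141, 0.004, 1.618]
ft_force: [1.5, -25.6, 8.3]
opening: 0.472
```

Request:
{"name": "carry_out", "arguments": {
  "moves": [
    {"dx":-0.003,"dy":0,"dz":0,"twist":0},
    {"dx":-0.003,"dy":0,"dz":0,"twist":0},
    {"dx":-0.003,"dy":0,"dz":0,"twist":0},
    {"dx":-0.003,"dy":0,"dz":0,"twist":0}
  ],
  "grip": 0.07
}}

```text
t: 38.05
eef_pos: [531.0, 157.8, 89.6]
tcp_rot: [-3.141, -0.0, 1.617]
ft_force: [-0.4, 0.0, 0.4]
opening: 0.717
```

Request:
{"name": "carry_out", "arguments": {
  "moves": [
    {"dx":0,"dy":0,"dz":-0.05,"twist":0},
    {"dx":0,"dy":0,"dz":-0.1,"twist":0},
    {"dx":-0.03,"dy":0,"dz":-0.15,"twist":0},
    {"dx":-0.07,"dy":0,"dz":-0.15,"twist":0},
    {"dx":-0.07,"dy":0,"dz":-0.15,"twist":0}
  ]
}}

```text
t: 38.55
eef_pos: [535.0, 84.7, 241.6]
tcp_rot: [3.138, 0.001, 1.615]
ft_force: [-0.6, -0.0, -0.4]
opening: 0.734
```

Request:
{"name": "carry_out", "arguments": {
  "moves": [
    {"dx":0,"dy":0,"dz":0,"twist":0},
    {"dx":0,"dy":0,"dz":0,"twist":0}
  ]
}}

```text
t: 38.75
eef_pos: [534.1, 88.2, 239.0]
tcp_rot: [-3.141, -0.0, 1.617]
ft_force: [0.1, -0.2, 0.1]
opening: 0.737
```

```bash
python3 -c "
from h import *
im,d,ci=snap('wrist','w23')
seated('w23'); rail('w23')
go(*bank(92,98),240,92.6)"
```

```text
0 -1 2300 x -107.9 y[-65.2 -38.5] z[77.2 78.6 80.0]
0 1 1396 x -104.1 y[35.4 52.8] z[51.6 67.6 70.8]
1 -1 2122 x -38.5 y[-64.5 -36.8] z[77.0 78.6 80.1]
1 1 1467 x -37.4 y[36.1 57.4] z[51.5 67.2 70.6]
2 -1 2102 x 38.5 y[-64.5 -38.6] z[77.2 78.7 80.1]
2 1 1354 x 35.5 y[35.4 52.1] z[51.7 68.1 70.8]
3 -1 2305 x 108.0 y[-65.2 -38.5] z[77.3 78.7 80.1]
3 1 1355 x 105.9 y[35.6 52.4] z[51.8 67.9 70.8]
grip 1125 [[-20.6, -74.7, 109.9], [21.2, -57.4, 114.0]]
lip 12972 [[-147.1, -77.4, 76.9], [147.1, -38.6, 80.4]]
at [534.1  88.4 239. ] 92.7 -> dx 0.2324 dy 0.0932 dz -0.0010 twist 0.10
```

Request:
{"name": "carry_out", "arguments": {
  "moves": [
    {"dx":0.045,"dy":0.018,"dz":0,"twist":0},
    {"dx":0.09,"dy":0.036,"dz":0,"twist":0},
    {"dx":0.135,"dy":0.054,"dz":0,"twist":0},
    {"dx":0.18,"dy":0.072,"dz":0,"twist":0},
    {"dx":0.22,"dy":0.09,"dz":0,"twist":0}
  ],
  "grip": 0.0
}}

```text
t: 39.3
eef_pos: [613.7, 315.0, 238.7]
tcp_rot: [-3.14, 0.0, 1.619]
ft_force: [0.3, -1.0, 1.1]
opening: 0.375
```

Request:
{"name": "carry_out", "arguments": {
  "moves": [
    {"dx":0.012,"dy":0.004,"dz":0,"twist":0},
    {"dx":0.012,"dy":0.004,"dz":0,"twist":0},
    {"dx":0.012,"dy":0.004,"dz":0,"twist":0},
    {"dx":0.012,"dy":0.004,"dz":0,"twist":0}
  ]
}}

```text
t: 39.7
eef_pos: [617.3, 322.5, 239.8]
tcp_rot: [-3.141, 0.0, 1.616]
ft_force: [0.2, 0.3, -0.9]
opening: 0.042
```

```bash
python3 -c "
from h import *
s=state();print(s['opening'],inbank(s['eef_pos']))
im,d,ci=snap('side','s5');W=world(d,ci);b=np.dstack([(W[...,:2]-B0)@BX_,(W[...,:2]-B0)@BY_,W[...,2]])
q=b[(b[...,2]>95)&(b[...,2]<125)&(abs(b[...,0])<70)&(abs(b[...,1]-98)<30)];print(len(q),q.mean(0) if len(q) else '')
go(*bank(92,99),92,92.6)"
```

```text
0.04169863360176851 (np.float64(92.8916505797922), np.float64(95.44646235860473))
72 [ 31.78800255  97.64243346 111.10824982]
at [617.4 322.4 240. ] 92.59 -> dx 0.0036 dy -0.0010 dz 0.1480 twist -0.01
```

Ball still at bank x ≈ +35 (OFF). Descend and push back.

Request:
{"name": "carry_out", "arguments": {
  "moves": [
    {"dx":0.003,"dy":0,"dz":0.05,"twist":0},
    {"dx":0.003,"dy":0,"dz":0.1,"twist":0},
    {"dx":0.003,"dy":0,"dz":0.14,"twist":0},
    {"dx":0.003,"dy":0,"dz":0.147,"twist":0},
    {"dx":0.003,"dy":0,"dz":0.147,"twist":0}
  ]
}}

```text
t: 40.25
eef_pos: [617.6, 325.9, 92.7]
tcp_rot: [-3.141, 0.0, 1.616]
ft_force: [-0.3, 0.5, 0.9]
opening: 0.002
```

Request:
{"name": "carry_out", "arguments": {
  "moves": [
    {"dx":0,"dy":-0.015,"dz":0,"twist":0},
    {"dx":0,"dy":-0.03,"dz":0,"twist":0},
    {"dx":0,"dy":-0.045,"dz":0,"twist":0},
    {"dx":0,"dy":-0.06,"dz":0,"twist":0},
    {"dx":0,"dy":-0.075,"dz":0,"twist":0}
  ]
}}

```text
t: 40.75
eef_pos: [543.8, 323.6, 96.4]
tcp_rot: [3.136, -0.002, 1.617]
ft_force: [1.2, 0.7, 1.1]
opening: 0.004
```

Request:
{"name": "carry_out", "arguments": {
  "moves": [
    {"dx":0,"dy":-0.01,"dz":0,"twist":0},
    {"dx":0,"dy":-0.02,"dz":0,"twist":0},
    {"dx":0,"dy":-0.025,"dz":0,"twist":0},
    {"dx":0,"dy":-0.028,"dz":0,"twist":0},
    {"dx":0,"dy":-0.028,"dz":0,"twist":0}
  ]
}}

```text
t: 41.25
eef_pos: [514.5, 321.9, 92.7]
tcp_rot: [-3.142, -0.0, 1.617]
ft_force: [-0.1, -0.5, -0.1]
opening: 0.006
```

```bash
python3 -c "
from h import *
s=state();print(s['opening'],inbank(s['eef_pos']),s['ft_force'])"
```

```text
0.0063908978504494925 (np.float64(-9.831841875936075), np.float64(99.59190430359277)) [-0.0784465  -0.5417641  -0.08691724]
```

Request:
{"name": "carry_out", "arguments": {
  "moves": [
    {"dx":0,"dy":-0.002,"dz":0,"twist":0},
    {"dx":0,"dy":-0.004,"dz":0,"twist":0},
    {"dx":0,"dy":-0.006,"dz":0,"twist":0},
    {"dx":0,"dy":-0.006,"dz":0,"twist":0}
  ]
}}

```text
t: 41.65
eef_pos: [508.3, 321.6, 92.5]
tcp_rot: [-3.141, 0.0, 1.617]
ft_force: [0.7, -0.2, 0.2]
opening: 0.001
```

Request:
{"name": "carry_out", "arguments": {
  "moves": [
    {"dx":0,"dy":-0.001,"dz":0,"twist":0},
    {"dx":0,"dy":-0.002,"dz":0,"twist":0},
    {"dx":0,"dy":-0.002,"dz":0,"twist":0}
  ]
}}

```text
t: 41.95
eef_pos: [506.4, 321.5, 92.6]
tcp_rot: [-3.142, -0.0, 1.617]
ft_force: [0.1, 1.0, 0.1]
opening: 0.004
```

```bash
python3 -c "
from h import *
s=state();print(s['opening'],inbank(s['eef_pos']),s['ft_force'])"
```

```text
0.004296906294715517 (np.float64(-17.855977644434248), np.float64(99.55825830345253)) [0.08821588 0.99862143 0.0583292 ]
```

Request:
{"name": "carry_out", "arguments": {
  "moves": [
    {"dx":0,"dy":-0.002,"dz":0,"twist":0},
    {"dx":0,"dy":-0.004,"dz":0,"twist":0},
    {"dx":0,"dy":-0.004,"dz":0,"twist":0}
  ]
}}

```text
t: 42.25
eef_pos: [505.2, 321.8, 93.1]
tcp_rot: [3.135, -0.002, 1.617]
ft_force: [13.9, 0.7, -5.5]
opening: 0.003
```

```bash
python3 -c "
from h import *
s=state();print(s['opening'],inbank(s['eef_pos']),s['ft_force'])
im,d,ci=snap('side','s6');cv2.imwrite('pics/s6c.png',cv2.resize(im[100:260,150:350,::-1],None,fx=4,fy=3.75))"
```

```text
0.003401273251960993 (np.float64(-19.052330583621785), np.float64(99.8493004013966)) [13.93984468  0.65367526 -5.52207196]
```

View pics/s6c.png

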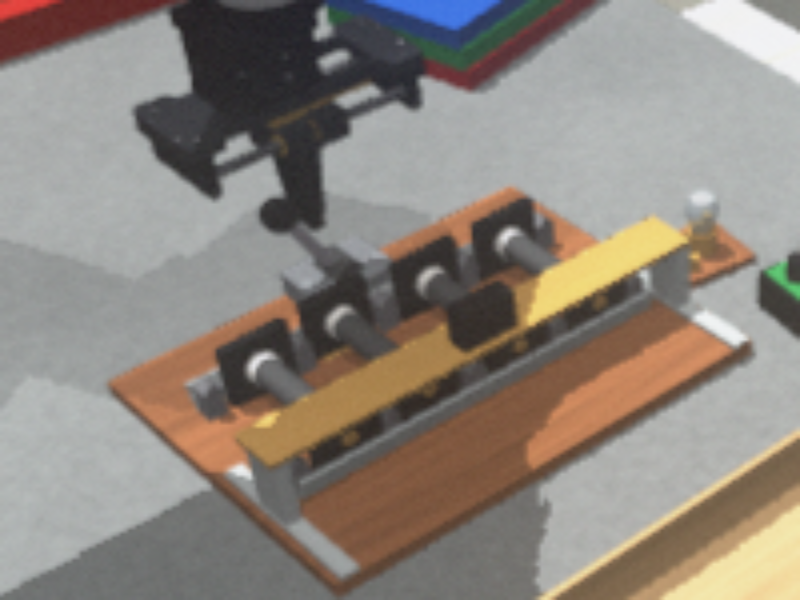

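The lever leans to the robot's side at (280,213), and 14 N shows it against its stop. The rail lies over all four resistors. One more nudge, then retreat.

Request:
{"name": "carry_out", "arguments": {
  "moves": [
    {"dx":0,"dy":-0.002,"dz":0,"twist":0},
    {"dx":0,"dy":-0.002,"dz":0,"twist":0}
  ]
}}

```text
t: 42.5
eef_pos: [505.0, 321.9, 93.2]
tcp_rot: [3.132, -0.003, 1.617]
ft_force: [22.3, 0.3, -10.1]
opening: 0.006
```

Request:
{"name": "carry_out", "arguments": {
  "moves": [
    {"dx":0,"dy":0.02,"dz":0,"twist":0},
    {"dx":0,"dy":0.03,"dz":0,"twist":0},
    {"dx":0,"dy":0.03,"dz":-0.05,"twist":0},
    {"dx":0,"dy":0.03,"dz":-0.1,"twist":0},
    {"dx":0,"dy":0.03,"dz":-0.15,"twist":0}
  ]
}}

```text
t: 43.0
eef_pos: [529.9, 322.4, 244.1]
tcp_rot: [-3.14, 0.0, 1.617]
ft_force: [-0.3, 0.2, -1.2]
opening: 0.003
```

Request:
{"name": "carry_out", "arguments": {
  "moves": [
    {"dx":-0.045,"dy":0,"dz":0,"twist":0},
    {"dx":-0.09,"dy":0,"dz":0,"twist":0},
    {"dx":-0.135,"dy":0,"dz":0,"twist":0},
    {"dx":-0.18,"dy":0,"dz":0,"twist":0},
    {"dx":-0.2,"dy":0,"dz":0,"twist":0}
  ]
}}

```text
t: 43.5
eef_pos: [539.3, 120.0, 242.7]
tcp_rot: [-3.141, 0.0, 1.615]
ft_force: [0.6, -0.2, -0.5]
opening: 0.004
```

Request:
{"name": "carry_out", "arguments": {
  "moves": [
    {"dx":0,"dy":0,"dz":0,"twist":0},
    {"dx":0,"dy":0,"dz":0,"twist":0},
    {"dx":0,"dy":0,"dz":0,"twist":0}
  ]
}}

```text
t: 43.8
eef_pos: [539.6, 123.8, 242.5]
tcp_rot: [-3.141, -0.0, 1.618]
ft_force: [-0.3, 0.7, 0.3]
opening: 0.005
```

```bash
python3 -c "
from h import *
im,d,ci=snap('wrist','w24');seated('w24');rail('w24')
W=world(d,ci);b=np.dstack([(W[...,:2]-B0)@BX_,(W[...,:2]-B0)@BY_,W[...,2]])
q=b[(b[...,2]>85)&(b[...,2]<125)&(abs(b[...,0])<70)&(abs(b[...,1]-98)<30)];print('ball',len(q),q.mean(0) if len(q) else '')
im,d,ci=snap('side','s7');print(state()['eef_pos'])
W=world(d,ci);b=np.dstack([(W[...,:2]-B0)@BX_,(W[...,:2]-B0)@BY_,W[...,2]])
q=b[(b[...,2]>95)&(b[...,2]<125)&(abs(b[...,0])<70)&(abs(b[...,1]-98)<30)];print('ball side',len(q),q.mean(0) if len(q) else '')
cv2.imwrite('pics/s7v.png',im[:,:,::-1])"
```

```text
0 -1 2115 x -108.0 y[-65.3 -38.4] z[76.6 78.6 80.0]
0 1 1094 x -104.5 y[35.6 52.5] z[51.6 68.4 70.9]
1 -1 1986 x -37.9 y[-64.5 -37.3] z[55.5 78.6 80.1]
1 1 1177 x -37.7 y[35.9 58.1] z[51.7 67.7 70.9]
2 -1 1977 x 37.7 y[-64.5 -38.3] z[76.6 78.6 80.2]
2 1 1057 x 35.2 y[35.7 52.9] z[52.5 68.3 70.7]
3 -1 2136 x 108.1 y[-65.1 -37.8] z[73.4 78.7 80.2]
3 1 1075 x 106.1 y[35.9 52.4] z[52.3 68.6 71.1]
grip 1048 [[-20.6, -75.0, 108.1], [21.3, -57.2, 114.0]]
lip 11589 [[-147.2, -77.4, 77.0], [147.3, -38.6, 80.4]]
ball 0 
[539.57014707 123.89998896 242.49364595]
ball side 75 [-43.02416563  97.51033454 111.58327707]
```

View pics/s7v.png

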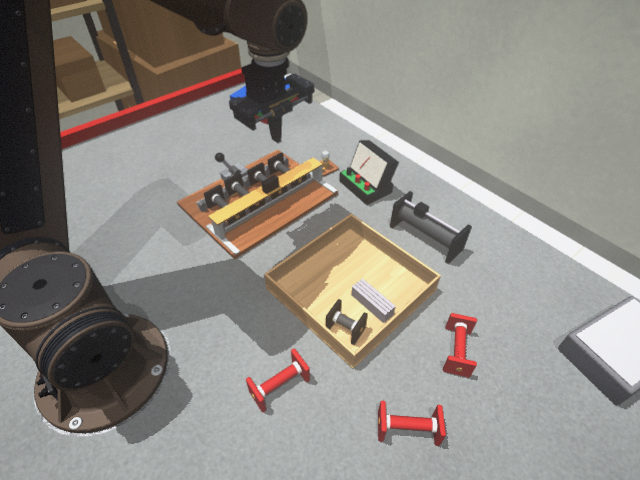

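All is in place: lever at (220,157) as at the start (ON), rail home, four resistors seated, and the short one and the core still in the crate. Handing in.

```bash
python3 -c "
from cell import *
print(job_done(), state()['t'])"
```

```text
the job is handed in; nothing more can be done
the job is handed in; nothing more can be done
```

The bank is loaded and the job is handed in, at about 44 s of robot time. I threw the switch off, drew the rail back to its stop and put all four long resistors in cradles of their own. Then I pushed the rail home and switched the bank on again.

**Last checks:**
- **Resistors:** before the rail was closed, all eight end plates measured about 69 mm high, which is fully seated. Afterwards the uncovered ends still did.
- **Rail:** it travelled 50 mm from its drawn-back stop and pressed its home stop at about 25 N.
- **Switch:** the lever was pressed against its ON stop at about 22 N. The ball ended at x = -43 mm in the bank's frame; before the push back it read +32 mm.
- **Left alone:** the short resistor and the iron core are still in the crate. The ammeter, lamp and rheostat look undisturbed in the last side picture; I did not measure them.

**What went wrong or disagreed:**
- **Cradle 1:** I first set this resistor down too far towards -y, so its plate rested on the leaning strip at 87 mm. I pushed it in with shut fingers. It later slid about 5 mm towards +y, probably the announced knock, but lay level and was left there.
- **Finger contact:** while I mended that, the shut fingers brushed the rail's lip at about 22 N. The rail did not move.
- **Endways position:** the other three resistors lie towards the -y end. The spread suggests about 6 mm of play in all; I took the stated 3 mm as each way.

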